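# Close the bench vent flap with the hook pole

## Robot

A 6-joint arm with a two-finger parallel gripper is mounted at the origin on the work surface. World frame = base frame: x ahead of the robot, y to its left, z up, the work surface at z = 0. Lengths are in mm, angles in rad, forces in N, time in s.
With the tool pointing down it reaches from about 350 to 875 mm from the base axis. Payload 15.5 kg.
Tool frame: the origin (TCP) lies between the finger pads; the fingertips stand 25 mm ahead of it and the grasp point (between the pads) lies 6 mm ahead of it (finger_overhang is the x of the fingertips in the tool frame, in mm); x points along the fingers, y is the direction in which the jaws open and shut, and the axes are right-handed (so a half turn about x gives the same grasp; the last joint's range is limited). The gripper opens to 85 mm and grips with 20 to 120 N. Pads are 22 mm wide; open, the fingers measure 114 mm over their backs; the gripper's body (76 mm by 85 mm) begins 54 mm behind the grasp point. The pads swing forward as they close: fully open they stand 13 mm farther back than shut.
Start: joints at [-1.317, 0.494, 1.345, -0, 1.302, -0.096], TCP at [213.608, -587.366, 256.277] pointing down, gripper open.
Joint ranges: [-2.91, 2.91], [-0.82, 2.16], [0.22, 2.67], [-1.22, 4.37], [0.12, 2.79], [-3.08, 3.08]. Speed limits (rad/s): [1.89, 1.89, 2.57, 3.01, 3.01, 3.01].

## Interface

Orientations are given as a unit quaternion [w, x, y, z].
In Python, from workcell import * gives the robot as it stands.
- The arm moves only by the tool servo_tool, never from a script. Its argument "steps" is a list of rows, each a list of 3 entries, a list of its own where there are three numbers: the turn, a rotation vector about the tool's x, y, z in rad, then the shift along the tool's x, y, z in mm, then the opening, from 0 (shut) to 1 (fully open). In form: [[[ax, ay, az], [dx, dy, dz], gripper], ...]. A call has 1 to 8 rows; each row shifts and turns the pose as measured when the row begins, along the tool's axes as they then stand; what a row does not reach is not made up. A row lasts 1/8 s, in which the tool goes at most 62.5 mm and 10.7 degrees, less where a joint would pass 70% of its speed; a pose out of reach is approached as far as the arm can. A call with a gripper value outside its range is refused whole. The fingers move at their own pace and stop on an object; the grip force is fixed at half the most. Time passes only in rows, so rows that do not move let the fingers close. It gives the time, the measured TCP pose, the force and the opening at its end, in the units of the state.
- get_state(): the state, without advancing time (a new reading comes with each control period).
- capture(name): name is "side" or "top" or "wrist"; returns the picture (480x640x3 uint8, blue, green, red); there is no depth.
- calibration(name): a dict with "K" (3x3 intrinsics, pixels), "D" ([k1, k2, p1, p2, k3] as OpenCV has them; the pictures are not rectified), "R" (3x3) and "t" (3): a world point X has camera coordinates R X + t. Camera axes: x right, y down, z forward; pixel columns grow to the right and rows downward; lengths in mm; the calibration is good to about 2 mm. A picture is of the moment at which its call begins: read the wrist's pose just before it. calibration takes no time and is no camera call; for the wrist camera it gives the pose at the moment of the call.
- job_done(): hands the job in, once; it reports no verdict.
The state is a dict: "clock": time; "joint_positions": joint angles; "joint_vel": joint speeds; "joint_torque": joint torques, N m; "eef_pos": TCP position; "ee_rot": TCP orientation; "ft_force": force on the tool from outside, world axes, zero at the start; "wrist_torque": the same for the moment, N m; "finger_gap": opening from 0.0 (shut) to 1.0 (fully open).
Only numpy, scipy, OpenCV 4.12 (cv2) and the standard library are available. Lean on these libraries where they do the work, as an engineer would, in place of code of your own. Each camera call takes 0.05 s, during which the arm holds its last target.

## Task

Take the hook pole from its sloping rest, catch the ring on the open vent flap with the hook and, keeping it hooked, swing the flap fully shut; your hand must not touch the vent box or flap. Then unhook, leave the flap shut and lay the pole back in its rest as it was. Leave the tiles, the tape dispenser and the carton where they are.

Things in the scene. Friction and masses are not known exactly. Their poses are not given: they have to be found in the camera images.
- pole: Hook pole, 375 mm long, 0.18 kg: square pale-wood batten 18 x 18 mm from x = -190 to +95 mm, a 7 mm steel rod on its end ending in a J hook. Origin on the centre line at the place to grip, near the balance point. x runs along the pole to the hook, y sideways, the hook turns down to -z. Stowed in the rest it rises 30 degrees from level, hook end up, hook turned down, its x over the rest's x.
- hook_throat (a point): Middle of the hook's mouth, at (168, 0, -18) mm in the pole's frame, axes as the pole. The rod runs straight above it (z = 0) to x = 180, bends down to (181, -26) and (172, -35) mm in x, z, and its point turns back under it towards the grip. Mouth open towards the grip, about 28 mm clear.
- hook_point (a point): Free end of the hook's turned-back point, at (151, 0, -43) mm in the pole's frame.
- rest: Fixed dark-steel pole rest. Origin under it on the table; x is the level direction in which the pole rises, z up. Two U cradles, 28 mm wide inside, 22 mm long, 120 mm below and 85 mm above the grip along the pole; walls reach 9 mm up past the pole's centre line; a heel plate 1 mm behind the stowed pole's low end stops it sliding down. Between the cradles fingers are free.
- rest_seat (a point): Where the origin of the pole lies when stowed: 150 mm above the rest's origin. Axes as the rest (level, not sloping).
- vent_box: Fixed grey sheet-steel vent box 160 (x) x 240 (y) x 190 mm high. Origin on the table under the hinge line; x points away from the robot, the front face lies at x = -95 mm. The flap is hinged at its top, at x = 0, along y. A round duct leaves its back, away from the robot.
- vent_hinge (a point): Middle of the flap's hinge line, 193 mm above the table; axes as the vent box.
- vent_flap (a joint): Flap angle in rad: 0 shut (level over the opening), growing as the free edge swings up and away from the robot, 1.57 upright; starts at 1.0 to 1.4. Aluminium plate reaching 100 mm from the hinge, 190 mm wide, 0.2 kg. A stiff hinge (0.2 N m friction) holds it wherever it is left; the ring needs 1 to 2 N.
- eye_center (a point): Centre of the steel ring eye on the middle of the flap's free edge, 127 mm from the hinge, in the plane of the flap (it stands out past the edge; shut, it lies level in front of the box's front face). Ring 44 mm inside, wire 6 mm. Axes of the flap: -x from the hinge to the ring, z normal to the flap (up when shut).
- eye_rim (a point): The outermost point of that ring, on the wire's centre, 152 mm from the hinge; this part of the wire is caught in the hook's mouth.
- tile_stack: Bystander: stack of glazed tiles 140 x 140 x 55 mm. Origin at the centre of its underside.
- tape_dispenser: Bystander: hand tape dispenser about 140 x 60 x 105 mm. Origin at the centre of its underside.
- carton: Bystander: closed cardboard carton 130 x 100 x 90 mm. Origin at the centre of its underside.

How it is judged (in metres and radians):
On the way, in this order (a step that is already met when the one before it is completed fails the run):
1. the pole is lifted at least 40 mm clear of its place in the rest (distance between pole and rest_seat above 0.04 m), for 0.1 s.
2. the ring's outer wire lies in the hook's mouth while the flap is still open (distance between hook_throat and eye_rim below 0.017 m and value of joint vent_flap above 0.5 rad), for 0.1 s.
3. the flap is shut, with the hook still in the ring (value of joint vent_flap below 0.05 rad and distance between hook_throat and eye_rim below 0.025 m), for 0.2 s.
At the end, for the whole second after the job is handed in: The flap is within 0.05 rad of shut; the pole lies still in both cradles of its rest, hook end up and point below, its origin within 25 mm of its stowed place (10 mm sideways, at most 12 mm high), its slope within 5 degrees of 30; tiles, dispenser and carton are within 30 mm of where they were (value of joint vent_flap below 0.05 rad and distance between pole and rest_seat below 0.025 m and y of pole in the frame of rest_seat between -0.01 and 0.01 m and z of pole in the frame of rest_seat below 0.012 m and x of hook_throat in the frame of rest above 0.1 m and angle between pole's own x axis and vertical between 0.96 and 1.13 rad and angle between pole's own z axis and vertical below 0.7 rad and linear speed of pole below 0.02 m/s and distance of each of tile_stack, tape_dispenser, carton from where it was at the start of the episode below 0.03 m); the robot touches nothing.
It fails at once if the hand touches the vent box or its flap (contact force between any of the fingers, the arm and vent_box above 1 N).
It fails at once if a bystander is pushed more than 30 mm (distance of any of tile_stack, tape_dispenser, carton from where it was at the start of the episode above 0.03 m).
It also fails if it takes over 59 s, if anything falls off the work surface, if the arm or the gripper's body presses on something with over 40 N, if the wrist force passes 120 N, or if a joint passes its speed limit or range.

## Working session

There is one attempt and no reset: what is moved stays moved. The work goes in short steps, Python scripts to look and compute and a tool call to move; the robot and the scene stay as the last step left them, time stands still between calls to the robot, and variables do not carry over. Pictures are saved under pics/ and viewed, and the job is handed in when it is done.

Besides the shell and the picture viewer there is one more tool, called by a JSON object that holds its "fn" and its "kwargs". servo_tool: Moves the arm, as the interface text tells. Its arguments: {"type":"object","properties":{"steps":{"type":"array","items":{"type":"array"}}},"required":["steps"]}

```bash
ls; mkdir -p pics; python3 - <<'E'
from workcell import *
import cv2,json
s=get_state(); print(s)
for n in ("side","top","wrist"):
    c=calibration(n); print(n,{k:(v.tolist() if hasattr(v,'tolist') else v) for k,v in c.items()})
    cv2.imwrite(f"pics/{n}0.png",capture(n))
E
```

```text
pics
{'clock': 0.0, 'joint_positions': array([-1.31746783e+00,  4.94183337e-01,  1.34616114e+00, -2.30637113e-05,
        1.30247765e+00, -9.55383766e-02]), 'joint_vel': array([-0.00165883, -0.00111345,  0.00019321,  0.00012524, -0.00145984,
        0.00176259]), 'joint_torque': array([-5.05652388e-04, -8.82140779e+01, -3.83873320e+01, -1.42806252e-04,
        9.73682298e-03, -2.15315373e-05]), 'eef_pos': array([ 213.53433663, -587.03024921,  255.6899676 ]), 'ee_rot': array([-0.12228792, -0.69633385, -0.12315335,  0.69641804]), 'ft_force': array([-0.14440157, -0.27862407,  0.64406833]), 'wrist_torque': array([-0.02826441,  0.03964077,  0.06193543]), 'finger_gap': 0.9996570601143329}
side {'K': [[535.6016726319236, 0.0, 325.4148804773933], [0.0, 535.6016726319236, 241.21218299242298], [0.0, 0.0, 1.0]], 'D': [0.013338068216965534, 0.0, 0.0, 0.0, 0.0], 'R': [[-0.809200172521908, -0.5871772729833995, 0.02044335790160848], [-0.3821020586542092, 0.4995128991824328, -0.7774862573207169], [0.44631053938119153, -0.6369534626973458, -0.6285675689972644]], 't': [494.8689318787227, 367.545416501
[... 209 characters left out ...]
6862704965807, -0.9999565009969579, 0.0065534851305162475], [-0.9929585056909302, -0.007365291083934251, -0.11823349129279717], [0.11827661657940029, -0.005722639353426081, -0.9929641954115768]], 't': [-1.2207857849344599, 660.7610271882442, 1375.911460926745]}
wrist {'K': [[344.4075475374975, 0.0, 319.0233382840441], [0.0, 344.4075475374975, 235.4373401762792], [0.0, 0.0, 1.0]], 'D': [-0.0461220090525708, 0.0, 0.0, 0.0, 0.0], 'R': [[0.34107293221089924, -0.9400351770029632, -0.001766609767029398], [-0.8916177918820399, -0.324099872976066, 0.3161913748606922], [-0.2978035730350732, -0.10626917866393579, -0.9486937828159507]], 't': [-624.4186650233628, -40.649172210905824, 381.1567510195765]}
```

View pics/side0.png

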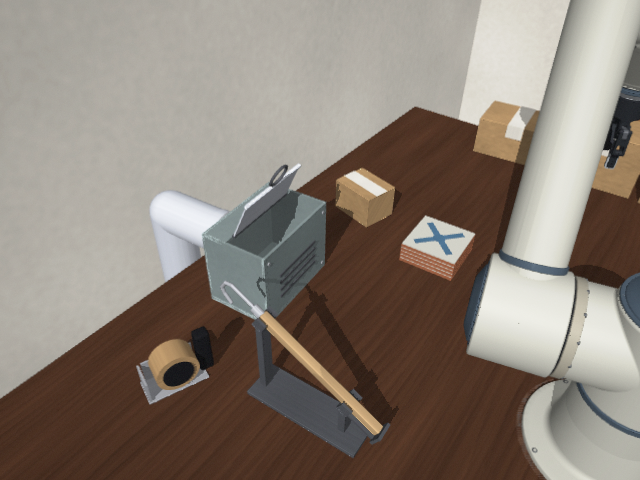

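View pics/top0.png

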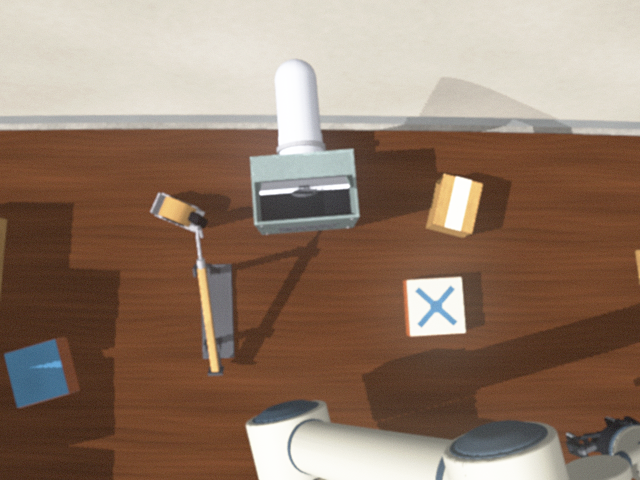

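View pics/wrist0.png

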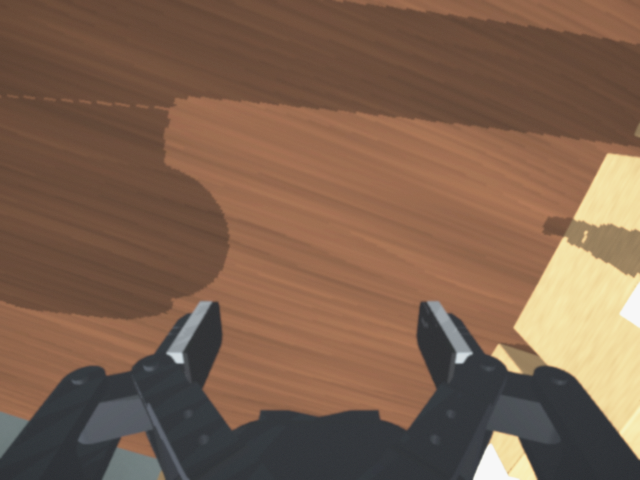

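```bash
cat > h.py <<'E'
import numpy as np, cv2
from workcell import *
def ray(n,px,c=None):
    c=c or calibration(n); K=np.array(c['K']);D=np.array(c['D']);R=np.array(c['R']);t=np.array(c['t'])
    u=cv2.undistortPoints(np.array([[px]],float),K,D)[0,0]
    d=R.T@np.array([u[0],u[1],1.]); return -R.T@t, d/np.linalg.norm(d)
def onz(n,px,z,c=None):
    o,d=ray(n,px,c); return o+d*(z-o[2])/d[2]
def tri(a,b):
    (o1,d1),(o2,d2)=a,b
    A=np.stack([d1,-d2],1); s=np.linalg.lstsq(A,o2-o1,rcond=None)[0]
    p=o1+d1*s[0];q=o2+d2*s[1]; return (p+q)/2,np.linalg.norm(p-q)
def proj(n,X,c=None):
    c=c or calibration(n); R=np.array(c['R']);t=np.array(c['t'])
    return cv2.projectPoints(np.array(X,float).reshape(-1,3),cv2.Rodrigues(R)[0],t,np.array(c['K']),np.array(c['D']))[0][:,0]
E
python3 - <<'E'
import cv2
t=cv2.imread('pics/top0.png');s=cv2.imread('pics/side0.png')
def z(im,x0,y0,w,h,k,n): cv2.imwrite(n,cv2.resize(im[y0:y0+h,x0:x0+w],None,fx=k,fy=k,interpolation=cv2.INTER_CUBIC))
z(t,140,180,110,200,3,'pics/tz1.png');z(t,240,130,130,110,6,'pics/tz2.png')
z(s,190,150,150,180,3.3,'pics/sz1.png');z(s,205,265,200,200,3,'pics/sz2.png')
E
```

```text
(no output)
```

View pics/tz1.png

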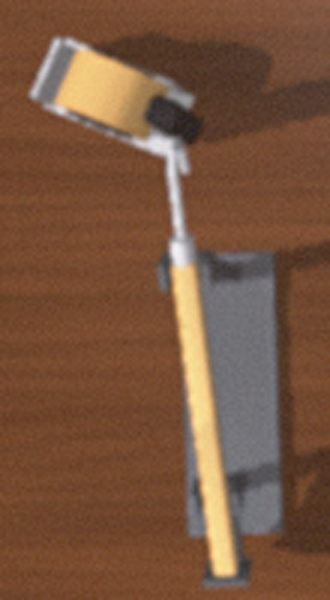

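View pics/tz2.png

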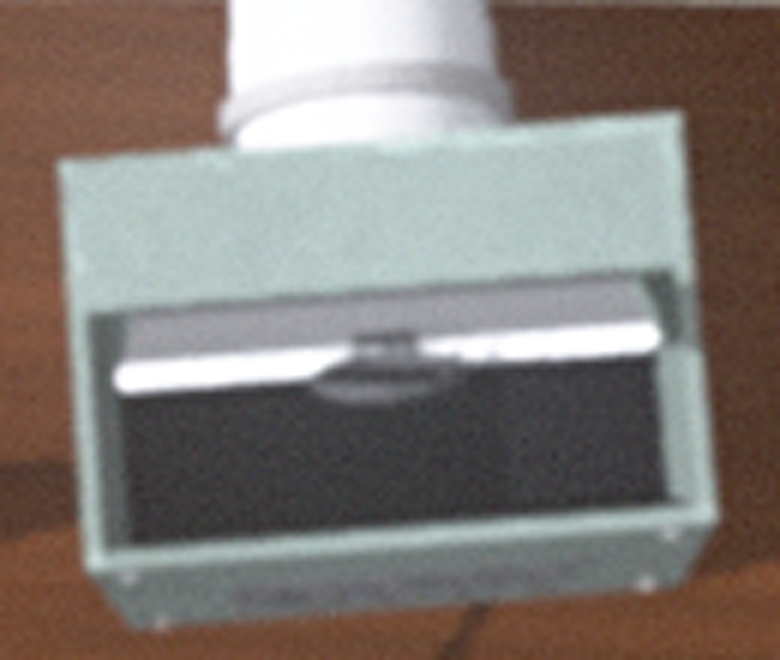

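View pics/sz1.png

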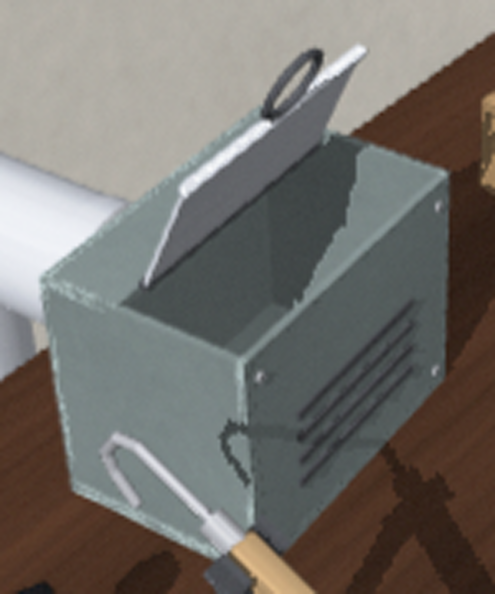

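View pics/sz2.png

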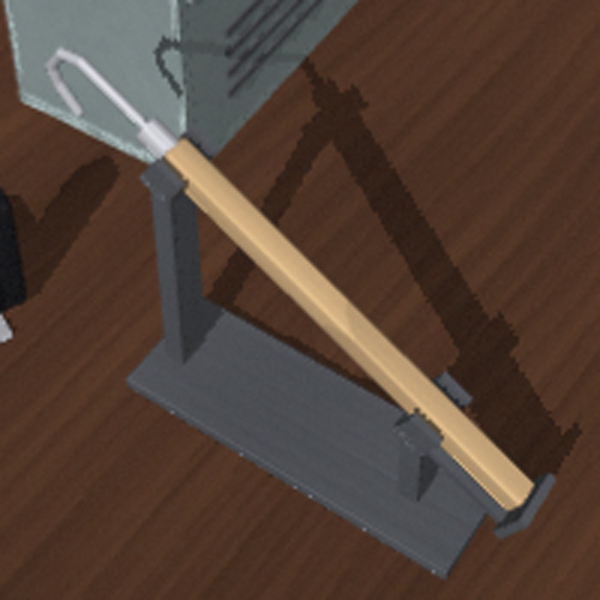

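```bash
python3 - <<'E'
from h import *
np.set_printoptions(precision=1,suppress=True)
T=lambda p,k,o:(p[0]/k+o[0],p[1]/k+o[1])
t1=lambda p:T(p,3,(140,180)); t2=lambda p:T(p,6,(240,130)); s1=lambda p:T(p,3.3,(190,150)); s2=lambda p:T(p,3,(205,265))
print("box corners BL BR FR FL")
C=[onz('top',t2(p),190) for p in [(60,160),(683,113),(716,520),(88,568)]]
print(np.array(C)); print([np.linalg.norm(C[i]-C[(i+1)%4]) for i in range(4)])
print("side corners FL, FR, BL"); 
for p in [(240,360),(448,173),(40,278)]: print(onz('side',s1(p),190))
print("plate"); 
for p in [(272,255),(282,533),(188,533)]: print(onz('top',t1(p),8))
for p in [(130,380),(445,576),(487,512)]: print(onz('side',s2(p),8))
print("pole low end, batten/ferrule, ferrule end, rod bend")
for z,p in [(63,(225,575)),(205,(184,262)),(208,(181,240)),(240,(172,155))]: print(onz('top',t1(p),z))
for pt,ps in [((225,575),(514,497)),((184,264),(177,148))]: print(tri(ray('top',t1(pt)),ray('side',s2(ps))))
print("hook bend top",tri(ray('top',t1((172,152))),ray('side',s1((117,438)))))
print("hook tip",tri(ray('top',t1((184,170))),ray('side',s1((136,502)))))
print("flap ring center/rim", tri(ray('top',t2((388,380))),ray('side',s1((292,84)))),tri(ray('top',t2((388,398))),ray('side',s1((318,54)))))
print("flap corners near(left),far")
print(tri(ray('top',t2((118,383))),ray('side',s1((183,192)))),tri(ray('top',t2((658,335))),ray('side',s1((364,47)))))
E
```

```text
box corners BL BR FR FL
[[820.7 159.3 190. ]
 [841.2 -81.7 190. ]
 [681.8 -93.9 190. ]
 [661.5 145.  190. ]]
[np.float64(241.87204551058826), np.float64(159.90421719310783), np.float64(239.8210980625798), np.float64(159.74848411182495)]
side corners FL, FR, BL
[667.4 141.4 190. ]
[683.6 -94.  190. ]
[820.1 158.1 190. ]
plate
[580.  224.7   8. ]
[343.1 211.2   8. ]
[342.  291.6   8. ]
[577.8 300.3   8. ]
[340.7 290.6   8. ]
[343.  241.6   8. ]
pole low end, batten/ferrule, ferrule end, rod bend
[314.2 249.7  63. ]
[562.3 261.3 205. ]
[578.5 263.4 208. ]
[638.5 265.4 240. ]
(array([317.7, 251.9,  61.3]), np.float64(8.238721350153297))
(array([560.1, 261.3, 202.1]), np.float64(1.9881089319923162))
hook bend top (array([641.3, 266.6, 234.9]), np.float64(0.08819116769483153))
hook tip (array([633. , 266.3, 191.3]), np.float64(0.293626633279548))
flap ring center/rim (array([712.5,  30.3, 311.8]), np.float64(2.3764755778986086)) (array([698.2,  27.7, 337.7]), np.float64(5.138708158232026))
flap corners near(left),far
(array([716.2, 126.5, 283.8]), np.float64(2.5197389742697167)) (array([733.7, -65.5, 285.1]), np.float64(0.04683584342969683))
```

```bash
cat >> h.py <<'E'
from scipy.spatial.transform import Rotation as Ro, Slerp
def cur(s=None):
    s=s or get_state(); q=np.array(s['ee_rot']); return np.array(s['eef_pos'],float),Ro.from_quat([q[1],q[2],q[3],q[0]])
def poleR(yaw,pitch):
    # pole frame rotation: x along hook, z up-ish
    return Ro.from_euler('ZYX',[yaw,-pitch,0])
def toolR(yaw,pitch,flip=1,roll=0):
    P=poleR(yaw,pitch).as_matrix(); x=-P[:,2]; y=P[:,1]*flip; z=np.cross(x,y); return Ro.from_matrix(np.stack([x,y,z],1))
def pose_for(point_world, local, yaw,pitch,flip=1,g=6.):
    """TCP pose such that pole-frame point 'local' is at point_world; pole gripped at origin"""
    P=poleR(yaw,pitch); o=np.array(point_world)-P.apply(local); T=toolR(yaw,pitch,flip)
    return o-T.apply([g,0,0]),T
def rows(p0,r0,wps,grip):
    out=[]
    for (p1,r1,n) in wps:
        sl=Slerp([0,1],Ro.concatenate([r0,r1])); P0=p0
        for i in range(1,n+1):
            p=P0+(p1-P0)*i/n; r=sl([i/n])[0]
            rv=(cr(r0).inv()*r).as_rotvec(); d=r0.inv().apply(p-p0)
            out.append([[round(float(a),3)+0. for a in rv],[round(float(a),1)+0. for a in d],grip])
            p0,r0=p,r
    for i in range(0,len(out),8): print(str(out[i:i+8]).replace(' ',''))
    return out
def cr(r): return r
E
python3 - <<'E'
from h import *
np.set_printoptions(precision=3,suppress=True)
p,r=cur(); print(p); print(r.as_matrix())
for f in (1,-1):
    t=toolR(.048,np.pi/6,f); print(f,t.as_matrix(),(r.inv()*t).magnitude())
E
```

```text
[ 213.547 -587.134  255.856]
[[-0.     0.342 -0.94 ]
 [ 0.001 -0.94  -0.342]
 [-1.    -0.001 -0.   ]]
1 [[ 0.499 -0.048  0.865]
 [ 0.024  0.999  0.042]
 [-0.866  0.     0.5  ]] 2.8513653374026373
-1 [[ 0.499  0.048 -0.865]
 [ 0.024 -0.999 -0.042]
 [-0.866  0.    -0.5  ]] 0.6021439855547271
```

```bash
python3 - <<'E'
from h import *
p,r=cur()
T=toolR(.048,np.pi/6,-1); Tm=toolR(0,.15,-1)
g,_=pose_for((484,257.7,150),(0,0,0),.048,np.pi/6,-1)
hov=g-T.apply([110,0,0]); print(g,hov)
rows(p,r,[(np.array([400,-330,340]),Tm,8),(np.array([440,60,350]),Tm,8),(hov,T,6)],1)
E
```

```text
[481.00345534 257.55605529 155.19615242] [426.06680317 254.91706893 250.45894684]
[[[0.044,0.019,0.003],[-10.5,-22.3,-32.9],1],[[0.044,0.019,0.003],[-10.0,-23.6,-32.1],1],[[0.044,0.019,0.003],[-9.5,-25.0,-31.2],1],[[0.044,0.019,0.003],[-9.0,-26.3,-30.3],1],[[0.044,0.019,0.003],[-8.5,-27.5,-29.3],1],[[0.044,0.019,0.003],[-8.1,-28.8,-28.2],1],[[0.044,0.019,0.003],[-7.7,-29.9,-27.0],1],[[0.044,0.019,0.003],[-7.3,-31.1,-25.9],1]]
[[[0.0,0.0,0.0],[-0.5,-48.8,-5.1],1],[[0.0,0.0,0.0],[-0.5,-48.8,-5.1],1],[[0.0,0.0,0.0],[-0.5,-48.8,-5.1],1],[[0.0,0.0,0.0],[-0.5,-48.8,-5.1],1],[[0.0,0.0,0.0],[-0.5,-48.8,-5.1],1],[[0.0,0.0,0.0],[-0.5,-48.8,-5.1],1],[[0.0,0.0,0.0],[-0.5,-48.8,-5.1],1],[[0.0,0.0,0.0],[-0.5,-48.8,-5.1],1]]
[[[-0.008,0.062,-0.003],[16.1,-32.5,4.8],1],[[-0.008,0.062,-0.003],[15.8,-32.5,5.5],1],[[-0.008,0.062,-0.003],[15.5,-32.5,6.3],1],[[-0.008,0.062,-0.003],[15.2,-32.5,7.0],1],[[-0.008,0.062,-0.003],[14.8,-32.5,7.7],1],[[-0.008,0.062,-0.003],[14.4,-32.5,8.3],1]]
```

{"fn": "servo_tool", "kwargs": {"steps": [[[0.044,0.019,0.003],[-10.5,-22.3,-32.9],1],[[0.044,0.019,0.003],[-10.0,-23.6,-32.1],1],[[0.044,0.019,0.003],[-9.5,-25.0,-31.2],1],[[0.044,0.019,0.003],[-9.0,-26.3,-30.3],1],[[0.044,0.019,0.003],[-8.5,-27.5,-29.3],1],[[0.044,0.019,0.003],[-8.1,-28.8,-28.2],1],[[0.044,0.019,0.003],[-7.7,-29.9,-27.0],1],[[0.044,0.019,0.003],[-7.3,-31.1,-25.9],1]]}}

```text
clock: 1.15
eef_pos: [405.2, -324.5, 341.5]
ee_rot: [-0.01, 0.76, -0.004, -0.65]
ft_force: [1.0, -0.9, -0.3]
finger_gap: 1.004
```

{"fn": "servo_tool", "kwargs": {"steps": [[[0,0,0],[-0.5,-48.8,-5.1],1],[[0,0,0],[-0.5,-48.8,-5.1],1],[[0,0,0],[-0.5,-48.8,-5.1],1],[[0,0,0],[-0.5,-48.8,-5.1],1],[[0,0,0],[-0.5,-48.8,-5.1],1],[[0,0,0],[-0.5,-48.8,-5.1],1],[[0,0,0],[-0.5,-48.8,-5.1],1],[[0,0,0],[-0.5,-48.8,-5.1],1]]}}

```text
clock: 2.15
eef_pos: [452.9, 76.4, 356.3]
ee_rot: [-0.011, 0.761, -0.005, -0.649]
ft_force: [1.7, -0.2, -0.6]
finger_gap: 1.0
```

```bash
python3 - <<'E'
from h import *
p,r=cur();print(p, get_state()['joint_positions'])
T=toolR(.048,np.pi/6,-1)
g,_=pose_for((484,257.7,150),(0,0,0),.048,np.pi/6,-1)
hov=g-T.apply([110,0,0])
rows(p,r,[(hov,T,6)],1)
E
```

```text
[452.92362078  76.43953486 356.33484688] [ 3.71480943e-02  8.61171778e-02  1.67485024e+00 -1.18574807e-04
  1.22226155e+00  1.63032201e+00]
[[[-0.012,0.061,-0.002],[16.9,-29.5,7.9],1],[[-0.012,0.061,-0.002],[16.5,-29.5,8.6],1],[[-0.012,0.061,-0.002],[16.0,-29.6,9.2],1],[[-0.012,0.061,-0.002],[15.5,-29.7,9.8],1],[[-0.012,0.061,-0.002],[14.9,-29.7,10.4],1],[[-0.012,0.061,-0.002],[14.4,-29.8,10.9],1]]
```

{"fn": "servo_tool", "kwargs": {"steps": [[[-0.012,0.061,-0.002],[16.9,-29.5,7.9],1],[[-0.012,0.061,-0.002],[16.5,-29.5,8.6],1],[[-0.012,0.061,-0.002],[16.0,-29.6,9.2],1],[[-0.012,0.061,-0.002],[15.5,-29.7,9.8],1],[[-0.012,0.061,-0.002],[14.9,-29.7,10.4],1],[[-0.012,0.061,-0.002],[14.4,-29.8,10.9],1],[[0,0,0],[0,0,0],1]]}}

```text
clock: 3.02
eef_pos: [424.3, 263.9, 247.8]
ee_rot: [0.015, 0.869, 0.026, -0.494]
ft_force: [-0.1, -1.3, 0.2]
finger_gap: 1.0
```

```bash
python3 - <<'E'
from h import *
p,r=cur();print(p, get_state()['joint_positions'])
T=toolR(.048,np.pi/6,-1)
print((r.inv()*T).as_rotvec())
c=calibration('wrist');im=capture('wrist')
P=poleR(.048,np.pi/6)
o=np.array((484,257.7,150))
pts=proj('wrist',[o+P.apply(q) for q in [(-190,9,9),(95,9,9),(95,-9,9),(-190,-9,9)]],c)
print(pts)
cv2.polylines(im,[np.int32(pts)],True,(0,0,255),1)
cv2.imwrite('pics/w1.png',im)
cv2.imwrite('pics/s1.png',capture('side'))
E
```

```text
[424.26138953 263.91967778 247.79341883] [ 0.6015073   0.21441593  2.00141337 -0.55853686  0.52265079  2.54468356]
[ 0.00986946 -0.01344438  0.00508373]
[[317.66811547 449.72818339]
 [321.22929877  96.21119782]
 [350.79084524  96.53137257]
 [338.31825259 449.92480234]]
```

View pics/w1.png

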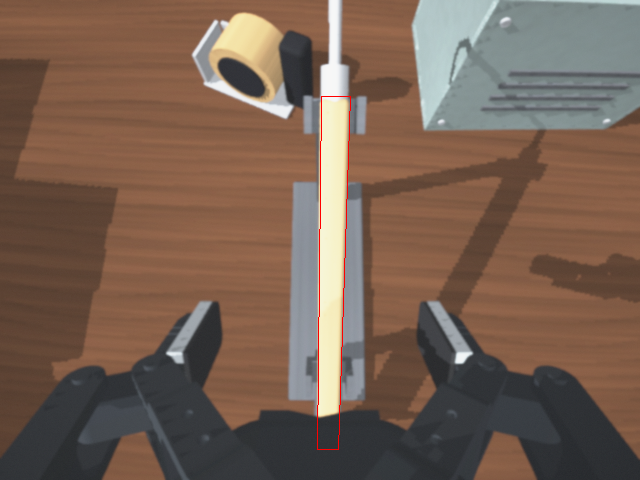

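View pics/s1.png

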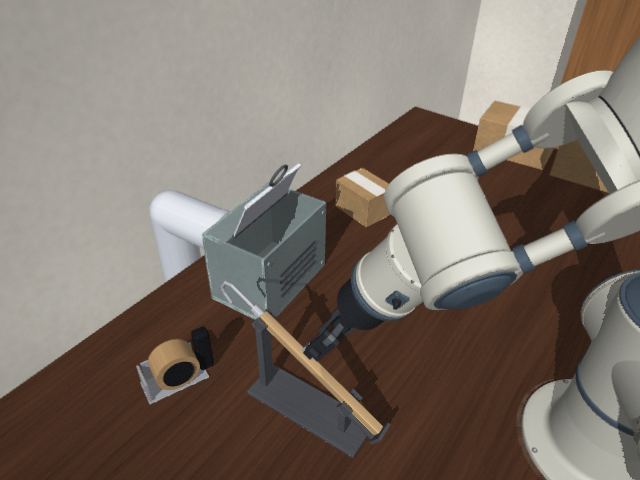

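```bash
python3 - <<'E'
from h import *
p,r=cur();T=toolR(.048,np.pi/6,-1)
g,_=pose_for((484,257.7,150),(0,0,0),.048,np.pi/6,-1)
h2=g-T.apply([60,0,0])
rows(p,r,[(h2,T,3),(g,T,4)],1)
E
```

```text
[[[0.003,-0.005,0.002],[16.3,2.7,0.0],1],[[0.003,-0.005,0.002],[16.3,2.7,-0.1],1],[[0.003,-0.005,0.002],[16.3,2.7,-0.2],1],[[0.0,0.0,0.0],[15.0,0.0,0.0],1],[[0.0,0.0,0.0],[15.0,0.0,0.0],1],[[0.0,0.0,0.0],[15.0,0.0,0.0],1],[[0.0,0.0,0.0],[15.0,0.0,0.0],1]]
```

{"fn": "servo_tool", "kwargs": {"steps": [[[0.003,-0.005,0.002],[16.3,2.7,0],1],[[0.003,-0.005,0.002],[16.3,2.7,0],1],[[0.003,-0.005,0.002],[16.3,2.7,0],1],[[0,0,0],[15,0,0],1],[[0,0,0],[15,0,0],1],[[0,0,0],[12,0,0],1],[[0,0,0],[0,0,0],1]]}}

```text
clock: 4.0
eef_pos: [478.1, 252.3, 164.6]
ee_rot: [0.01, 0.865, 0.017, -0.502]
ft_force: [-0.4, 0.5, 0.5]
finger_gap: 0.998
```

```bash
python3 - <<'E'
from h import *
p,r=cur();T=toolR(.048,np.pi/6,-1)
g,_=pose_for((484,257.7,150),(0,0,0),.048,np.pi/6,-1)
print((r.inv()*T).as_rotvec(), r.inv().apply(g-p))
E
```

```text
[-0.0074605   0.00434113 -0.00518169] [ 9.68755767 -5.18254424  1.91324791]
```

{"fn": "servo_tool", "kwargs": {"steps": [[[-0.007,0.004,-0.005],[5,-5.2,1.9],1],[[0,0,0],[4,0,0],1],[[0,0,0],[0,0,0],1]]}}

```text
clock: 4.38
eef_pos: [481.2, 256.7, 155.2]
ee_rot: [0.012, 0.865, 0.02, -0.5]
ft_force: [0.1, -0.8, -0.1]
finger_gap: 0.995
```

```bash
python3 - <<'E'
from h import *
p,r=cur();T=toolR(.048,np.pi/6,-1)
g,_=pose_for((484,257.7,150),(0,0,0),.048,np.pi/6,-1)
print((r.inv()*T).as_rotvec(), r.inv().apply(g-p))
E
```

```text
[-0.00163017  0.00125836 -0.0011027 ] [-0.04408791 -0.89970019  0.14885627]
```

{"fn": "servo_tool", "kwargs": {"steps": [[[0,0,0],[0,-0.6,0],0.5],[[0,0,0],[0,0,0],0],[[0,0,0],[0,0,0],0],[[0,0,0],[0,0,0],0],[[0,0,0],[0,0,0],0],[[0,0,0],[0,0,0],0]]}}

```text
clock: 5.12
eef_pos: [481.0, 257.1, 156.0]
ee_rot: [0.011, 0.866, 0.02, -0.5]
ft_force: [0.2, 0.2, -1.2]
finger_gap: 0.204
```

{"fn": "servo_tool", "kwargs": {"steps": [[[0,0,0],[-6,0,0],0],[[0,0,0],[-12,0,0],0],[[0,0,0],[-16,0,0],0],[[0,0,0],[-20,0,0],0],[[0,0,0],[-20,0,0],0],[[0,0,0],[-20,0,0],0],[[0,0,0],[-10,0,0],0],[[0,0,0],[0,0,0],0]]}}

```text
clock: 6.12
eef_pos: [425.6, 254.4, 249.6]
ee_rot: [0.011, 0.865, 0.02, -0.501]
ft_force: [-0.3, 0.2, -2.0]
finger_gap: 0.197
```

```bash
python3 - <<'E'
from h import *
p,r=cur();print(p,r.as_matrix()[:,0])
c=calibration('wrist');im=capture('wrist')
cv2.imwrite('pics/w2.png',im)
cv2.imwrite('pics/s2.png',capture('side'));cv2.imwrite('pics/t2.png',capture('top'))
E
```

```text
[425.59575476 254.44816703 249.57001782] [ 0.49637692  0.02382575 -0.86778009]
```

View pics/w2.png

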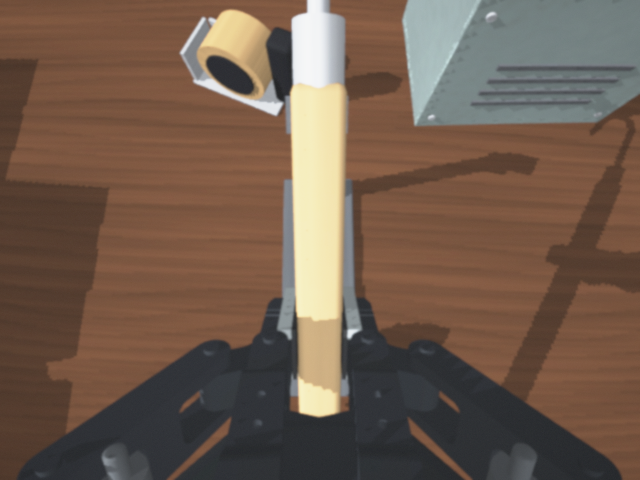

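View pics/s2.png

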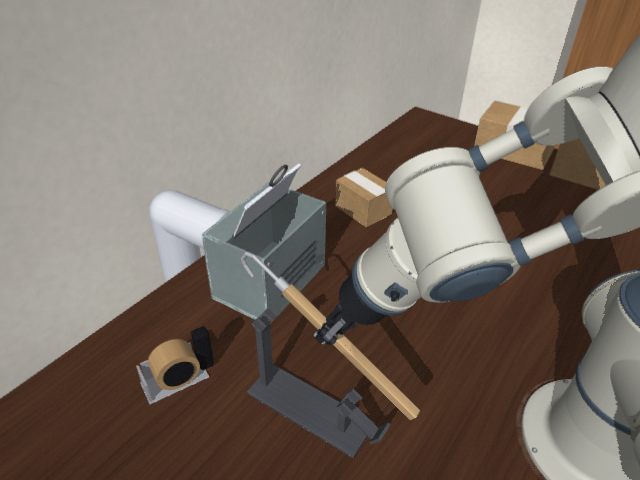

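```bash
cat >> h.py <<'E'
YB=.083; HN=np.array([767,33,193.])
def rim(a,L=152): return HN+L*np.array([-np.cos(a)*np.cos(YB),-np.cos(a)*np.sin(YB),np.sin(a)])
def hk(a,off,pitch,g=6.):
    """tcp pose with throat at rim(a)+pole-frame off"""
    P=poleR(YB,pitch); return pose_for(rim(a)+P.apply(off),(168,0,-18),YB,pitch,-1,g)
E
python3 - <<'E'
from h import *
print(rim(1.14))
print("ring proj top/side",proj('top',[rim(1.14),rim(1.14,127),rim(1.14,100)]),proj('side',[rim(1.14),rim(1.14,127),rim(1.14,100)]))
p,r=cur()
t,R=hk(1.14,(-60,0,60),np.radians(25)); print(t)
rows(p,r,[(t,R,8)],0)
E
```

```text
[703.74414736  27.73767462 331.11229141]
ring proj top/side [[305.43043624 195.31031201]
 [305.20055303 192.41859543]
 [304.96278111 189.42713643]] [[282.996533   168.12545   ]
 [279.06386876 176.36836953]
 [274.96392519 184.96057322]]
[462.43960395   7.66327883 310.88518184]
[[[-0.004,-0.01,-0.002],[-5.2,31.0,-6.6],0],[[-0.004,-0.01,-0.002],[-5.3,31.0,-6.4],0],[[-0.004,-0.01,-0.002],[-5.5,31.0,-6.2],0],[[-0.004,-0.01,-0.002],[-5.6,31.0,-6.1],0],[[-0.004,-0.01,-0.002],[-5.7,31.1,-5.9],0],[[-0.004,-0.01,-0.002],[-5.8,31.1,-5.7],0],[[-0.004,-0.01,-0.002],[-6.0,31.1,-5.5],0],[[-0.004,-0.01,-0.002],[-6.1,31.1,-5.3],0]]
```

{"fn": "servo_tool", "kwargs": {"steps": [[[-0.004,-0.01,-0.002],[-5.2,31,-6.6],0],[[-0.004,-0.01,-0.002],[-5.3,31,-6.4],0],[[-0.004,-0.01,-0.002],[-5.5,31,-6.2],0],[[-0.004,-0.01,-0.002],[-5.6,31,-6.1],0],[[-0.004,-0.01,-0.002],[-5.7,31.1,-5.9],0],[[-0.004,-0.01,-0.002],[-5.8,31.1,-5.7],0],[[-0.004,-0.01,-0.002],[-6,31.1,-5.5],0],[[-0.004,-0.01,-0.002],[-6.1,28,-5.3],0]]}}

```text
clock: 7.28
eef_pos: [463.9, 3.8, 307.2]
ee_rot: [0.024, 0.84, 0.035, -0.54]
ft_force: [0.7, -0.5, -1.7]
finger_gap: 0.201
```

{"fn": "servo_tool", "kwargs": {"steps": [[[0,0,0],[0,0,0],0],[[0,0,0],[0,0,0],0]]}}

```text
clock: 7.52
eef_pos: [464.4, 1.6, 306.5]
ee_rot: [0.023, 0.84, 0.033, -0.541]
ft_force: [0.0, 0.1, -1.0]
finger_gap: 0.2
```

```bash
cat > look.py <<'E'
from h import *
import sys
n=sys.argv[1]; a=float(sys.argv[2]); g=float(sys.argv[3]) if len(sys.argv)>3 else 6.
np.set_printoptions(precision=1,suppress=True)
p,r=cur(); M=r.as_matrix(); P=np.stack([-M[:,2],-M[:,1],-M[:,0]],1); o=p+r.apply([g,0,0])
pts=[o+P@np.array(q,float) for q in [(-190,0,0),(95,0,0),(180,0,0),(181,0,-26),(172,0,-35),(151,0,-43)]]
th=o+P@np.array([168,0,-18.]); print('throat',th,'rim',rim(a),'off(pole)',P.T@(th-rim(a)),'pitch',np.degrees(np.arcsin(P[2,0])),'yaw',np.arctan2(P[1,0],P[0,0]))
for v,(x0,y0,w,h) in {'side':(190,130,160,120),'top':(240,130,130,110)}.items():
    im=capture(v); k=5
    z=cv2.resize(im[y0:y0+h,x0:x0+w],None,fx=k,fy=k,interpolation=cv2.INTER_CUBIC)
    cv2.imwrite(f'pics/{n}_{v}_raw.png',z)
    f=lambda X:np.int32((proj(v,X)-[x0-.5,y0-.5])*k)
    cv2.polylines(z,[f(pts)],False,(0,0,255),1)
    ring=[HN+(rim(a,127)-HN)+25*(np.cos(u)*(rim(a)-HN)/152+np.sin(u)*np.array([-np.sin(YB),np.cos(YB),0])) for u in np.linspace(0,6.28,40)]
    cv2.polylines(z,[f(ring)],True,(0,255,0),1)
    cv2.imwrite(f'pics/{n}_{v}.png',z)
E
python3 look.py a 1.14
```

```text
throat [626.7  14.9 354.2] rim [703.7  27.7 331.1] off(pole) [-61.3  -6.6  53.2] pitch 24.444790818643877 yaw 0.08235894676148589
```

View pics/a_side.png

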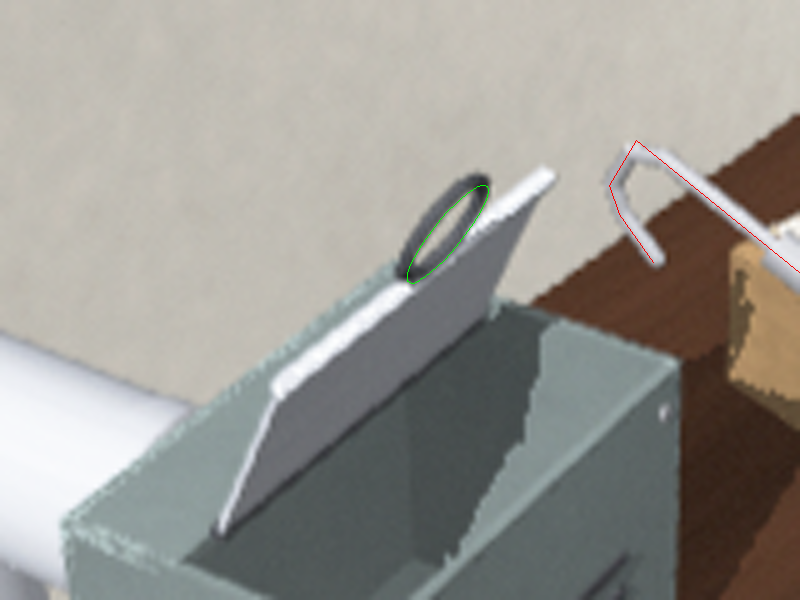

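View pics/a_top.png

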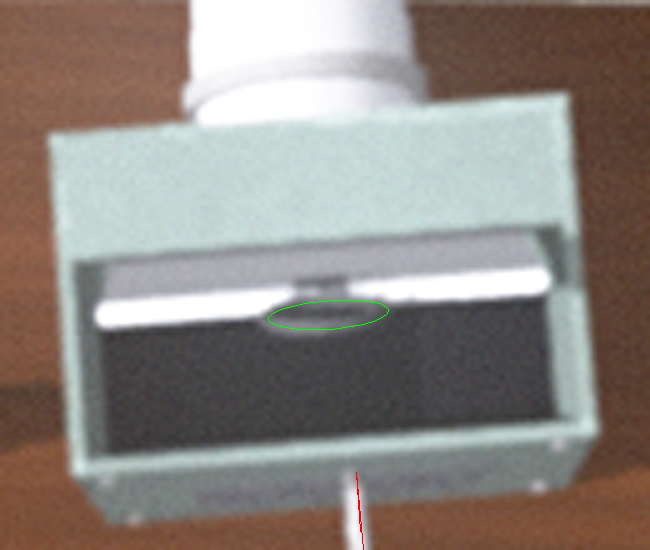

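```bash
python3 - <<'E'
from h import *
p,r=cur()
t,R=hk(1.14,(34,-2,52),np.radians(25))
rows(p,r,[(t,R,5)],0)
E
```

```text
[[[0.0,0.002,-0.001],[0.5,-0.7,-18.9],0],[[0.0,0.002,-0.001],[0.6,-0.7,-18.9],0],[[0.0,0.002,-0.001],[0.6,-0.7,-18.9],0],[[0.0,0.002,-0.001],[0.6,-0.7,-18.9],0],[[0.0,0.002,-0.001],[0.7,-0.7,-18.9],0]]
```

{"fn": "servo_tool", "kwargs": {"steps": [[[0,0.002,-0.001],[0.5,-0.7,-18.9],0],[[0,0.002,-0.001],[0.5,-0.7,-18.9],0],[[0,0.002,-0.001],[0.5,-0.7,-18.9],0],[[0,0.002,-0.001],[0.5,-0.7,-18.9],0],[[0,0.002,0],[0.5,-0.7,-16],0],[[0,0,0],[0,0,0],0],[[0,0,0],[0,0,0],0]]}}

```text
clock: 8.5
eef_pos: [547.7, 19.1, 340.0]
ee_rot: [0.024, 0.841, 0.039, -0.539]
ft_force: [0.6, 0.8, -2.5]
finger_gap: 0.196
```

```bash
python3 look.py b 1.14
```

```text
throat [709.6  33.9 388.4] rim [703.7  27.7 331.1] off(pole) [29.8  5.8 49.3] pitch 24.704998459308552 yaw 0.090784784552545
```

View pics/b_side.png

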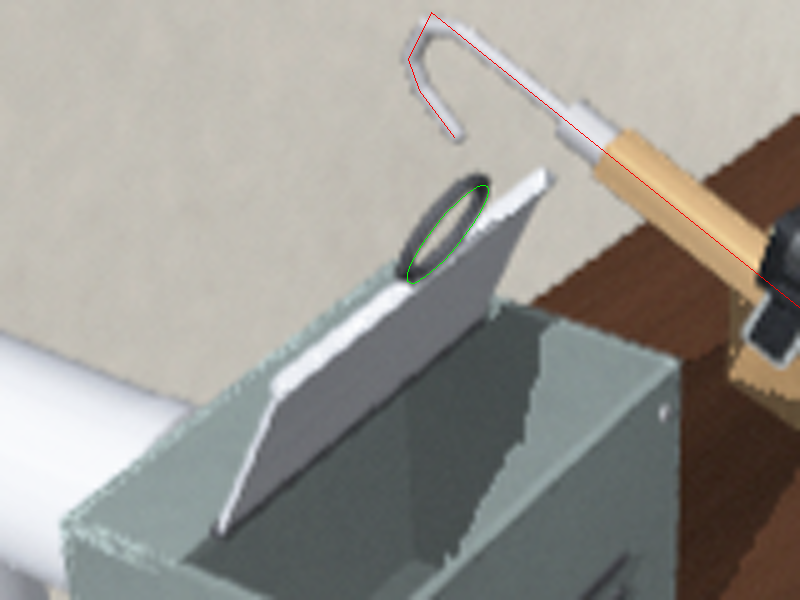

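View pics/b_top_raw.png

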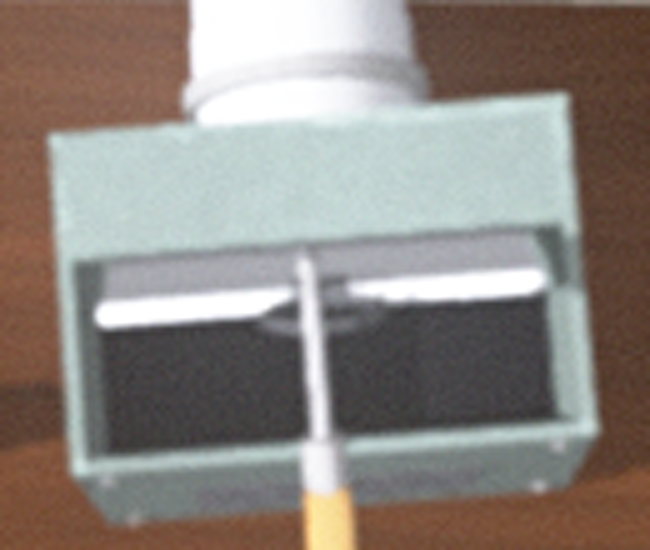

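```bash
python3 - <<'E'
from h import *
p,r=cur()
t0,R=hk(1.14,(32,-1,45),np.radians(25))
t,R=hk(1.14,(32,-1,1),np.radians(25))
rows(p,r,[(t0,R,2),(t,R,5)],0)
E
```

```text
[[[0.003,0.002,0.003],[2.6,2.6,-0.9],0],[[0.003,0.002,0.003],[2.6,2.6,-0.9],0],[[0.0,0.0,0.0],[8.8,0.0,0.0],0],[[0.0,0.0,0.0],[8.8,0.0,0.0],0],[[0.0,0.0,0.0],[8.8,0.0,0.0],0],[[0.0,0.0,0.0],[8.8,0.0,0.0],0],[[0.0,0.0,0.0],[8.8,0.0,0.0],0]]
```

{"fn": "servo_tool", "kwargs": {"steps": [[[0.003,0.002,0.003],[2.6,3,-1.5],0],[[0.003,0.002,0.003],[2.6,3,-1.5],0],[[0,0,0],[8.8,0,0],0],[[0,0,0],[8.8,0,0],0],[[0,0,0],[8.8,0,0],0],[[0,0,0],[8.8,0,0],0],[[0,0,0],[8,0,0],0],[[0,0,0],[0,0,0],0]]}}

```text
clock: 9.6
eef_pos: [572.1, 14.3, 293.3]
ee_rot: [0.022, 0.842, 0.034, -0.538]
ft_force: [0.0, -0.1, -1.1]
finger_gap: 0.199
```

```bash
python3 look.py c 1.14
```

```text
throat [734.1  27.7 342.1] rim [703.7  27.7 331.1] off(pole) [32.  -2.6 -2.7] pitch 24.86465497727097 yaw 0.08250962901193395
```

View pics/c_side.png

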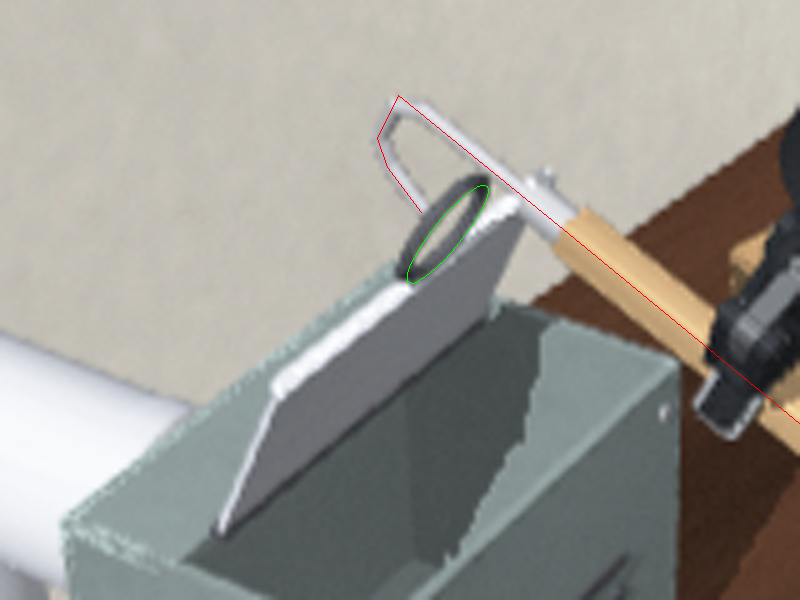

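View pics/c_top_raw.png

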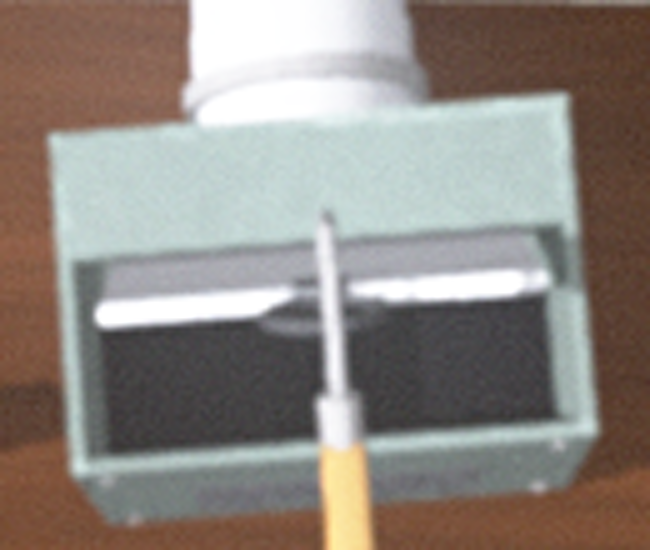

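{"fn": "servo_tool", "kwargs": {"steps": [[[0,0,0],[-0.5,-0.5,7],0],[[0,0,0],[-0.5,-0.5,8],0],[[0,0,0],[-0.5,-0.5,8],0],[[0,0,0],[-0.5,-0.5,8],0],[[0,0,0],[0,0,0],0],[[0,0,0],[0,0,0],0]]}}

```text
clock: 10.45
eef_pos: [540.6, 13.8, 282.8]
ee_rot: [0.023, 0.843, 0.034, -0.537]
ft_force: [0.5, -0.5, -1.6]
finger_gap: 0.197
```

```bash
python3 look.py d 1.14
```

```text
throat [702.4  27.2 332.1] rim [703.7  27.7 331.1] off(pole) [-0.8 -0.5  1.4] pitch 24.993257506395672 yaw 0.08262744069466352
```

View pics/d_side.png

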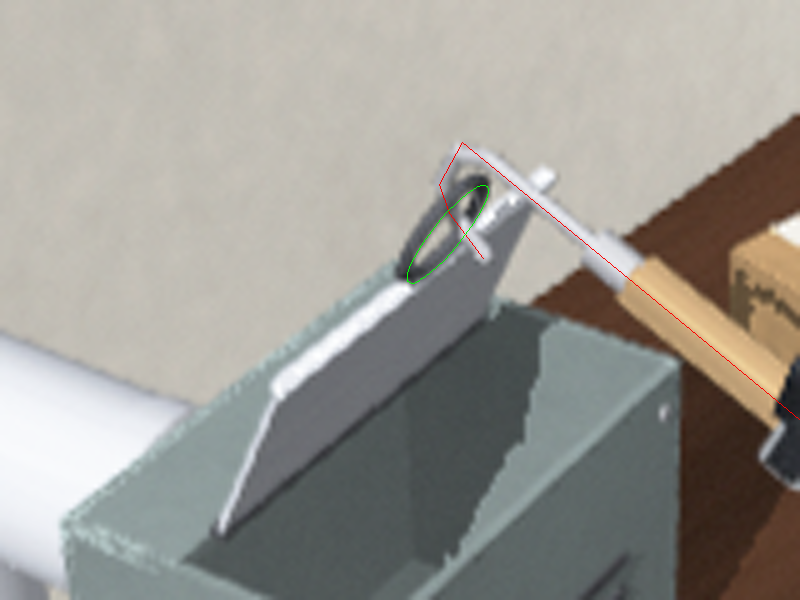

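View pics/d_top_raw.png

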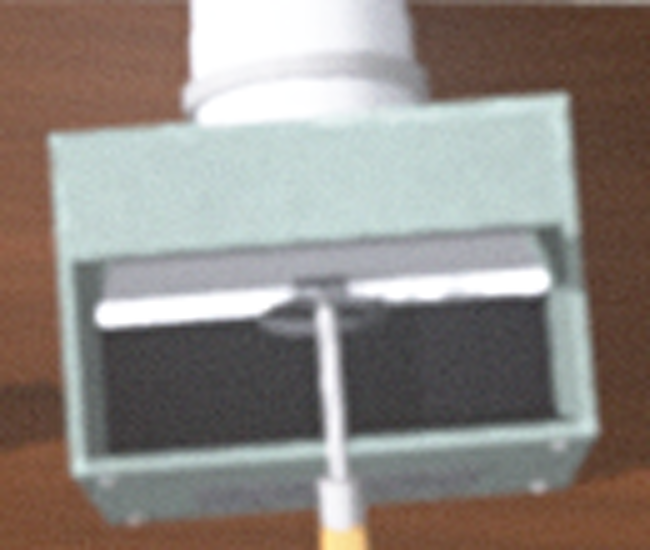

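```bash
cat >> h.py <<'E'
def pullpose(a,lead,pitch,dy=0.,g=6.):
    P=poleR(YB,pitch); n=np.array([np.sin(a)*np.cos(YB),np.sin(a)*np.sin(YB),np.cos(a)])
    return pose_for(rim(a)-lead*n+P.apply([0,dy,0]),(168,0,-18),YB,pitch,-1,g)
def pull(alist,n=1):
    p,r=cur(); w=[]
    for a in alist:
        f=1-max(a,0)/1.14
        t,R=pullpose(a,6+6*f,np.radians(25-10*f)); w.append((t,R,n))
    return rows(p,r,w,0)
E
python3 - <<'E'
from h import *
print(get_state()['joint_positions'])
pull([1.1,1.02,.94,.86,.78])
print(pullpose(0,12,np.radians(15))[0])
E
```

```text
[-0.13766925  0.19433732  1.84277659  0.14499436  0.68264763  1.25770947]
[[[0.0,-0.006,-0.001],[0.7,-0.3,11.3],0],[[0.0,-0.012,0.0],[-0.5,0.0,12.2],0],[[0.0,-0.012,0.0],[0.6,0.0,12.0],0],[[0.0,-0.012,0.0],[1.8,0.0,11.7],0],[[0.0,-0.012,0.0],[2.9,0.0,11.3],0]]
[447.61608865   6.43009396 160.70062025]
```

{"fn": "servo_tool", "kwargs": {"steps": [[[0,-0.006,-0.001],[0.7,-0.3,11.3],0],[[0,-0.012,0],[-0.5,0,12.2],0],[[0,-0.012,0],[0.6,0,12],0],[[0,-0.012,0],[1.8,0,11.7],0],[[0,-0.012,0],[2.9,0,11.3],0],[[0,0,0],[0,0,0],0]]}}

```text
clock: 11.3
eef_pos: [485.5, 9.6, 251.9]
ee_rot: [0.023, 0.827, 0.034, -0.561]
ft_force: [0.2, -0.4, -1.3]
finger_gap: 0.202
```

```bash
python3 look.py e 0.8; python3 - <<'E'
from h import *
print(get_state()['joint_positions'])
pull([.70,.62,.54,.46,.38])
E
```

```text
throat [650.   23.2 291.6] rim [661.5  24.2 302. ] off(pole) [-14.6  -0.   -5.4] pitch 21.657333098211502 yaw 0.08265357261221862
[-0.16048533  0.17427095  1.95469254  0.14770446  0.64838695  1.22622994]
[[[0.0,-0.011,0.0],[3.7,-0.1,7.4],0],[[0.0,-0.012,0.0],[5.0,0.0,10.1],0],[[0.0,-0.012,0.0],[6.0,0.0,9.4],0],[[0.0,-0.012,0.0],[6.9,0.0,8.6],0],[[0.0,-0.012,0.0],[7.7,0.0,7.7],0]]
```

View pics/e_side.png

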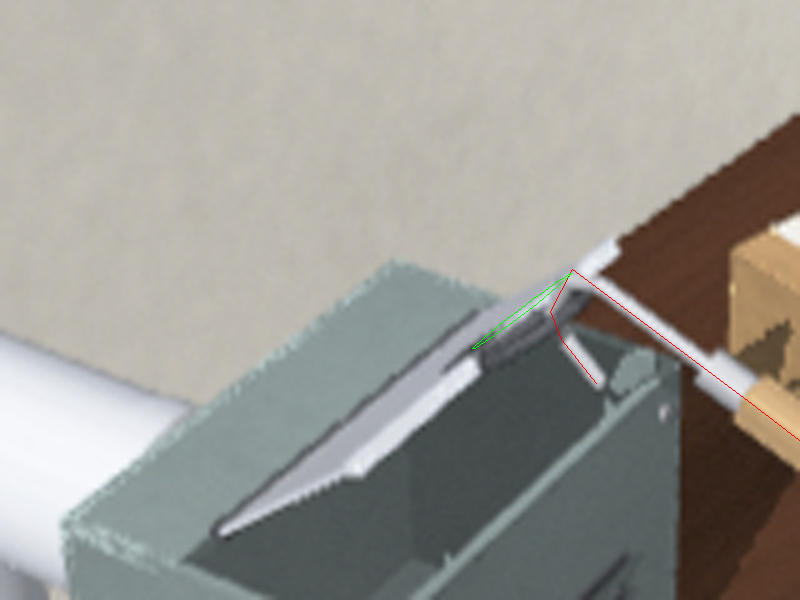

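{"fn": "servo_tool", "kwargs": {"steps": [[[0,-0.011,0],[3.7,0,7.4],0],[[0,-0.012,0],[5,0,10.1],0],[[0,-0.012,0],[6,0,9.4],0],[[0,-0.012,0],[6.9,0,8.6],0],[[0,-0.012,0],[7.7,0,7.7],0],[[0,0,0],[0,0,0],0]]}}

```text
clock: 12.15
eef_pos: [454.4, 6.9, 206.9]
ee_rot: [0.024, 0.809, 0.033, -0.586]
ft_force: [0.6, -0.6, -0.5]
finger_gap: 0.198
```

```bash
python3 look.py f 0.35; python3 - <<'E'
from h import *
print(get_state()['joint_positions'])
pull([.32,.25,.18,.11,.05])
E
```

```text
throat [621.   20.7 236.4] rim [624.7  21.2 245.1] off(pole) [-6.3 -0.2 -7.2] pitch 18.129508741806085 yaw 0.08287521324582305
[-0.169921    0.22417488  2.03887624  0.14318451  0.57456559  1.20963797]
[[[0.0,-0.007,-0.001],[4.3,-0.2,3.3],0],[[0.0,-0.011,0.0],[7.7,0.0,5.3],0],[[0.0,-0.011,0.0],[8.2,0.0,4.5],0],[[0.0,-0.011,0.0],[8.5,0.0,3.7],0],[[0.0,-0.009,0.0],[7.5,0.0,2.4],0]]
```

View pics/f_side.png

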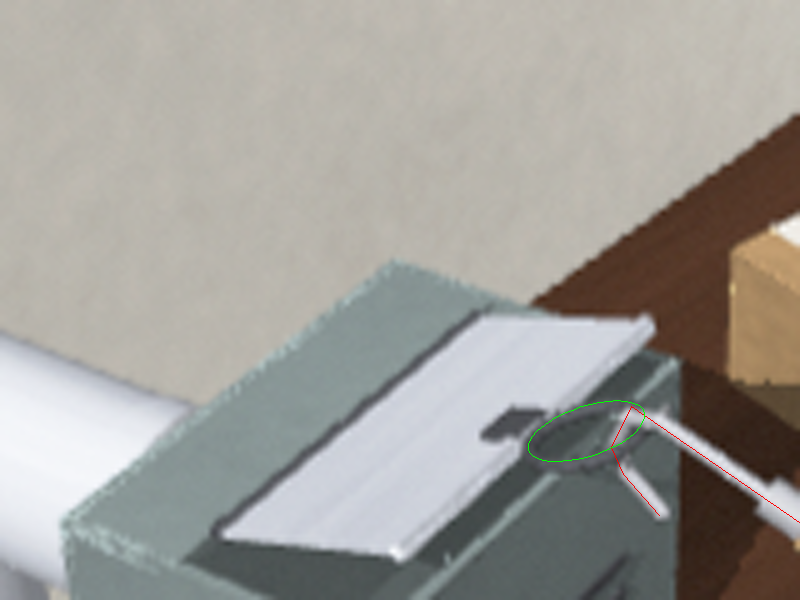

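{"fn": "servo_tool", "kwargs": {"steps": [[[0,-0.007,0],[4.3,-0.2,3.3],0],[[0,-0.011,0],[7.7,0,5.3],0],[[0,-0.011,0],[8.2,0,4.5],0],[[0,-0.011,0],[8.5,0,3.7],0],[[0,-0.009,0],[7.5,0,2.4],0],[[0,0,0],[0,0,0],0]]}}

```text
clock: 13.0
eef_pos: [447.3, 6.3, 164.7]
ee_rot: [0.025, 0.794, 0.033, -0.606]
ft_force: [-0.3, -0.1, -1.2]
finger_gap: 0.195
```

```bash
python3 look.py g 0.05; python3 - <<'E'
from h import *
print(get_state()['joint_positions'])
pull([.02,0,-.03])
E
```

```text
throat [615.1  20.2 185.7] rim [615.7  20.4 200.6] off(pole) [ -4.5  -0.2 -14.2] pitch 15.259444056866919 yaw 0.08306164800754658
[-0.16431501  0.31068054  2.0734967   0.13277341  0.50130165  1.21522531]
[[[0.0,-0.002,-0.001],[1.8,-0.2,0.5],0],[[0.0,-0.003,0.0],[2.6,0.0,0.5],0],[[0.0,0.0,0.0],[4.5,0.0,0.8],0]]
```

View pics/g_side.png

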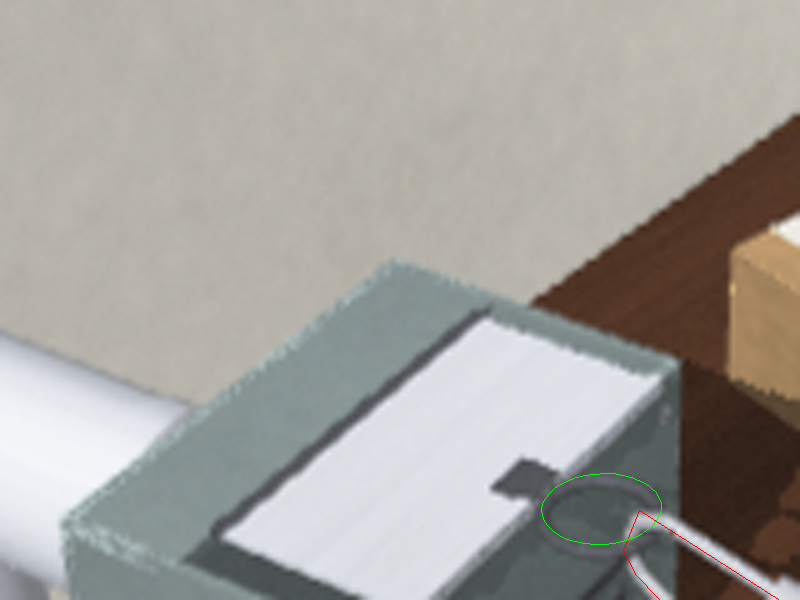

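{"fn": "servo_tool", "kwargs": {"steps": [[[0,0,0],[2,0,0.5],0],[[0,0,0],[2,0,0.5],0],[[0,0,0],[2,0,0.5],0],[[0,0,0],[2,0,0.5],0]]}}

```text
clock: 13.6
eef_pos: [448.9, 6.1, 157.7]
ee_rot: [0.026, 0.796, 0.032, -0.604]
ft_force: [1.3, 1.6, 2.0]
finger_gap: 0.205
```

```bash
python3 look.py h 0.0
```

```text
throat [616.7  20.  179.6] rim [615.5  20.4 193. ] off(pole) [ -2.5  -0.5 -13.2] pitch 15.544372492757988 yaw 0.08332940601466697
```

View pics/h_side.png

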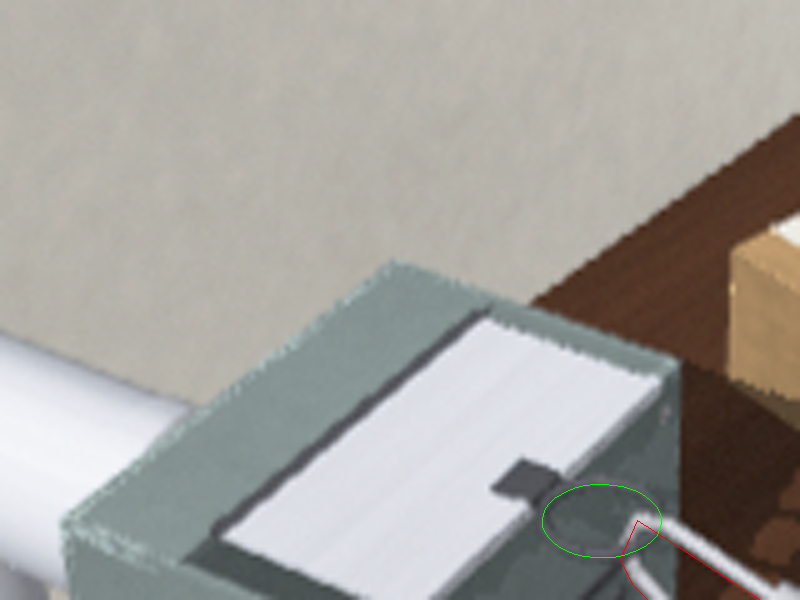

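{"fn": "servo_tool", "kwargs": {"steps": [[[0,0,0],[3,0,0.8],0],[[0,0,0],[3,0,0.8],0],[[0,0,0],[1,0,0],0]]}}

```text
clock: 14.08
eef_pos: [450.5, 5.9, 150.5]
ee_rot: [0.026, 0.796, 0.032, -0.604]
ft_force: [1.9, 1.3, 2.5]
finger_gap: 0.199
```

```bash
python3 look.py i 0.0
python3 - <<'E'
import cv2
g,i=[cv2.imread(f'pics/{k}_side_raw.png') for k in 'gi']
cv2.imwrite('pics/gi.png',__import__('numpy').hstack([x[250:600,380:760] for x in (g,i)]))
E
```

```text
throat [618.1  19.8 172.8] rim [615.5  20.4 193. ] off(pole) [ -3.   -0.7 -20.1] pitch 15.667610556643345 yaw 0.08340215391838585
```

View pics/gi.png

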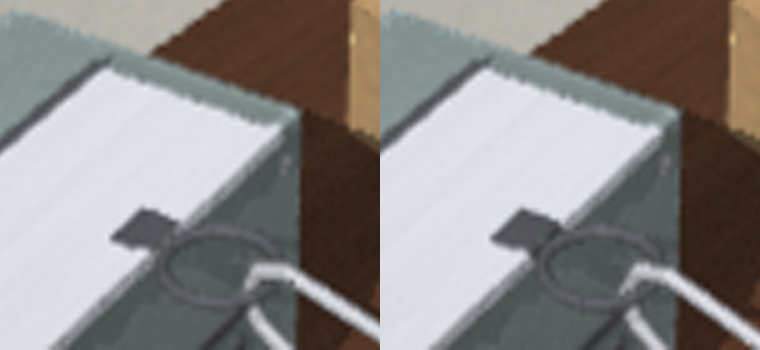

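View pics/i_side.png

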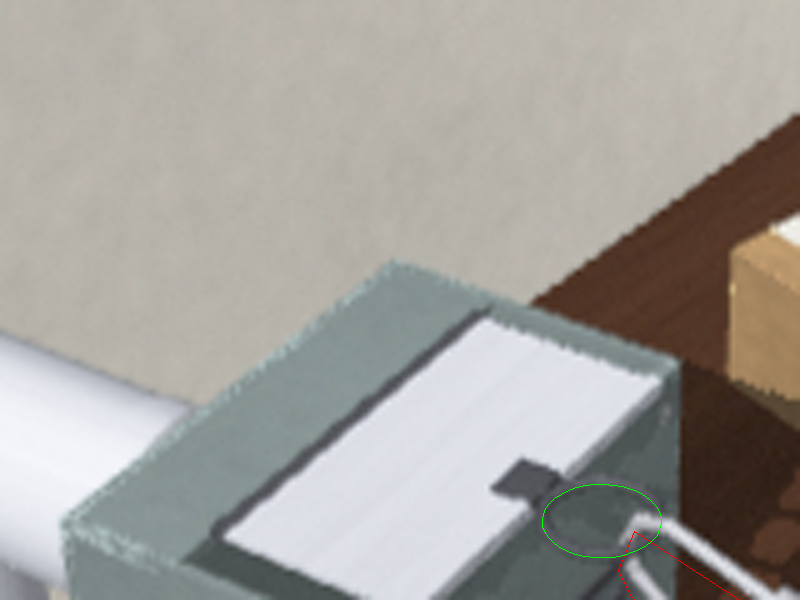

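```bash
python3 - <<'E'
from h import *
p,r=cur(); bx=np.array([np.cos(YB),np.sin(YB),0]); z=np.array([0,0,1.])
a=p+8*z; b=a+20.5*bx+9*z
rows(p,r,[(a,r,3),(b,r,5)],0)
E
```

```text
[[[0.0,0.0,0.0],[-2.6,0.0,-0.7],0],[[0.0,0.0,0.0],[-2.6,0.0,-0.7],0],[[0.0,0.0,0.0],[-2.6,0.0,-0.7],0],[[0.0,0.0,0.0],[-0.6,0.0,-4.4],0],[[0.0,0.0,0.0],[-0.6,0.0,-4.4],0],[[0.0,0.0,0.0],[-0.6,0.0,-4.4],0],[[0.0,0.0,0.0],[-0.6,0.0,-4.4],0],[[0.0,0.0,0.0],[-0.6,0.0,-4.4],0]]
```

{"fn": "servo_tool", "kwargs": {"steps": [[[0,0,0],[-1.5,0,-0.4],0],[[0,0,0],[-1.5,0,-0.4],0],[[0,0,0],[-1.5,0,-0.4],0],[[0,0,0],[-0.6,0,-4.4],0],[[0,0,0],[-0.6,0,-4.4],0],[[0,0,0],[-0.6,0,-4.4],0],[[0,0,0],[-0.6,0,-4.4],0],[[0,0,0],[-0.6,0,-4.4],0]]}}

```text
clock: 15.18
eef_pos: [469.7, 8.0, 163.8]
ee_rot: [0.026, 0.795, 0.033, -0.606]
ft_force: [0.6, 0.3, -2.6]
finger_gap: 0.197
```

{"fn": "servo_tool", "kwargs": {"steps": [[[0,0,0],[0,0,0],0]]}}

```text
clock: 15.3
eef_pos: [470.2, 8.0, 164.0]
ee_rot: [0.026, 0.795, 0.033, -0.606]
ft_force: [-0.4, 0.0, -1.9]
finger_gap: 0.197
```

```bash
python3 look.py j 0.0
```

```text
throat [637.9  22.  185.5] rim [615.5  20.4 193. ] off(pole) [ 19.7  -0.3 -13.2] pitch 15.388627941502648 yaw 0.08317481010370328
```

View pics/j_side.png

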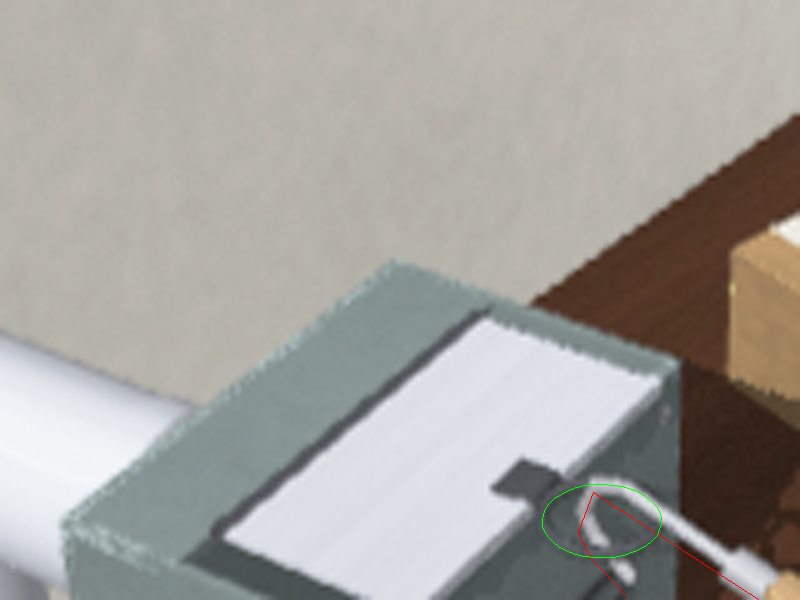

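View pics/j_top.png

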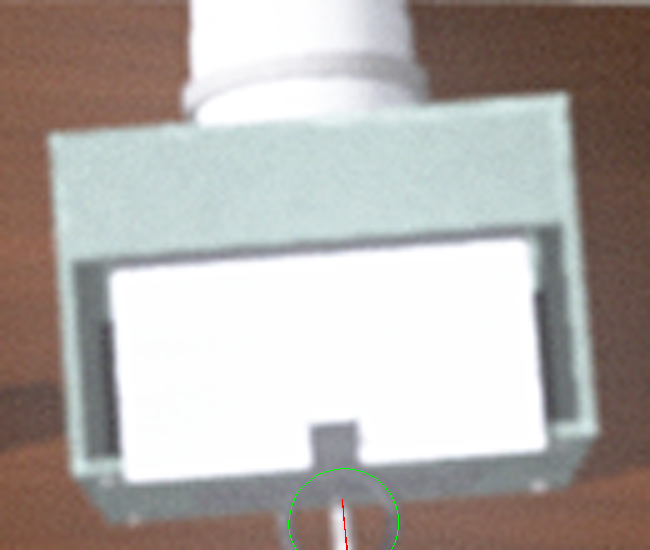

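```bash
python3 - <<'E'
import cv2
im=cv2.imread('pics/j_side_raw.png')[420:600,500:760]
cv2.imwrite('pics/jz.png',cv2.resize(im,None,fx=3,fy=3,interpolation=cv2.INTER_CUBIC))
E
```

```text
(no output)
```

View pics/jz.png

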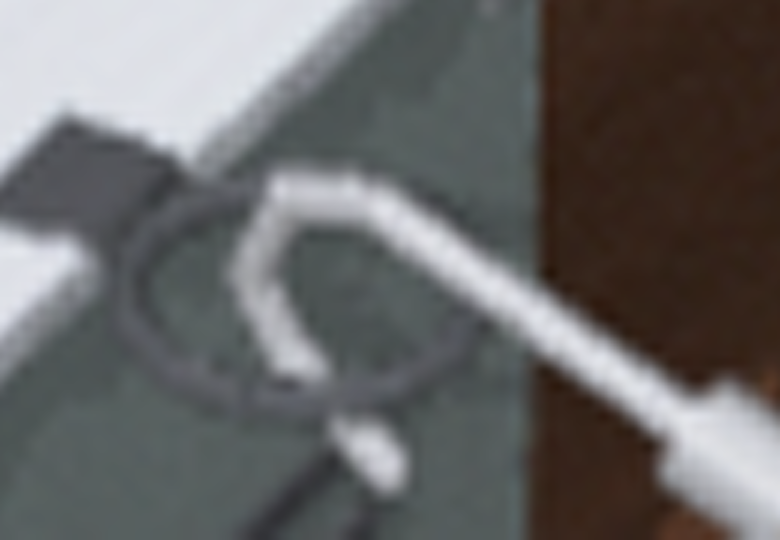

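```bash
cat > hookpos.py <<'E'
from h import *
np.set_printoptions(precision=1,suppress=True)
p,r=cur(); o=p+r.apply([6,0,0]); nrm=np.array([-np.sin(YB),np.cos(YB),0]); bx=np.array([np.cos(YB),np.sin(YB),0])
def onplane(px):
    c,d=ray('side',px); return c+d*(nrm@(o-c))/(nrm@d)
R0=rim(0)
for nm,q in [('tip',(390,475)),('bend',(252,275)),('top',(285,190)),('rodmid',(500,290)),('rod_ferr',(660,415))]:
    X=onplane(((q[0]/3+500)/5+190-.4,(q[1]/3+420)/5+130-.4)); print(nm,X,'fwd of rim',bx@(X-R0),'z',X[2])
print('rim in jz',(((proj('side',[R0,rim(0,127),rim(0,102)])+.4-[190,130])*5)-[500,420])*3, 'y off', nrm@(o-R0))
E
python3 hookpos.py
```

```text
tip [626.2  21.1 167.5] fwd of rim 10.69207525129257 z 167.47373624996374
bend [649.2  23.  193.6] fwd of rim 33.80965429131842 z 193.5595972309476
top [643.8  22.5 210.8] fwd of rim 28.328346228470274 z 210.83006957745033
rodmid [608.9  19.6 208. ] fwd of rim -6.686570682787152 z 208.0323722369435
rod_ferr [583.1  17.5 197.3] fwd of rim -32.56526418976117 z 197.2625143530629
rim in jz [[456.2 360. ]
 [304.1 299.9]
 [154.7 240.8]] y off -0.21364866018164108
```

```bash
python3 - <<'E'
from h import *
p,r=cur(); bx=np.array([np.cos(YB),np.sin(YB),0]); z=np.array([0,0,1.])
a=p+3*bx; b=a+56*z
rows(p,r,[(a,r,1),(b,r,7)],0)
E
```

```text
[[[0.0,0.0,0.0],[0.8,0.0,-2.9],0],[[0.0,0.0,0.0],[-7.7,0.0,-2.1],0],[[0.0,0.0,0.0],[-7.7,0.0,-2.1],0],[[0.0,0.0,0.0],[-7.7,0.0,-2.1],0],[[0.0,0.0,0.0],[-7.7,0.0,-2.1],0],[[0.0,0.0,0.0],[-7.7,0.0,-2.1],0],[[0.0,0.0,0.0],[-7.7,0.0,-2.1],0],[[0.0,0.0,0.0],[-7.7,0.0,-2.1],0]]
```

{"fn": "servo_tool", "kwargs": {"steps": [[[0,0,0],[0.8,0,-2.9],0],[[0,0,0],[-5,0,-1.4],0],[[0,0,0],[-6,0,-1.6],0],[[0,0,0],[-6,0,-1.6],0],[[0,0,0],[-6,0,-1.6],0]]}}

```text
clock: 16.02
eef_pos: [472.2, 8.4, 189.0]
ee_rot: [0.025, 0.794, 0.033, -0.606]
ft_force: [0.6, -0.3, -1.4]
finger_gap: 0.2
```

```bash
python3 look.py k 0.0
```

```text
throat [640.   22.3 210.2] rim [615.5  20.4 193. ] off(pole) [28.2 -0.2 10.1] pitch 15.303074252703473 yaw 0.08296406993707083
```

View pics/k_side.png

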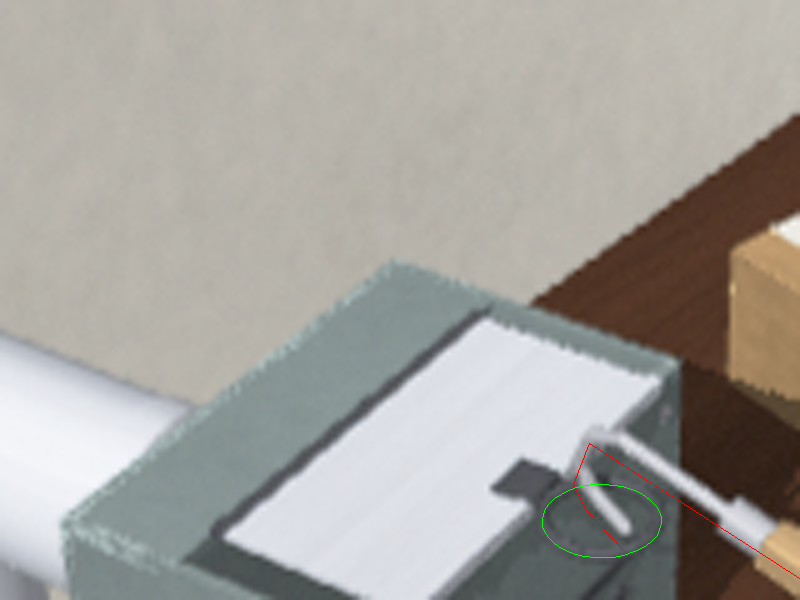

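{"fn": "servo_tool", "kwargs": {"steps": [[[0,0,0],[-9,0,-2.5],0],[[0,0,0],[-12,0,-3.3],0],[[0,0,0],[-12,0,-3.3],0],[[0,0,0],[-14,0,-3.8],0],[[0,0,0],[-14,0,-3.8],0],[[0,0,0],[0,0,0],0]]}}

```text
clock: 16.88
eef_pos: [472.1, 8.4, 256.3]
ee_rot: [0.026, 0.795, 0.032, -0.606]
ft_force: [0.0, 0.2, -1.4]
finger_gap: 0.202
```

```bash
python3 look.py l 0.0; python3 - <<'E'
from h import *
cv2.imwrite('pics/l_s.png',capture('side'))
E
```

```text
throat [639.8  22.3 277.6] rim [615.5  20.4 193. ] off(pole) [45.9 -0.2 75.1] pitch 15.344068957814518 yaw 0.08289394835064243
```

View pics/l_side.png

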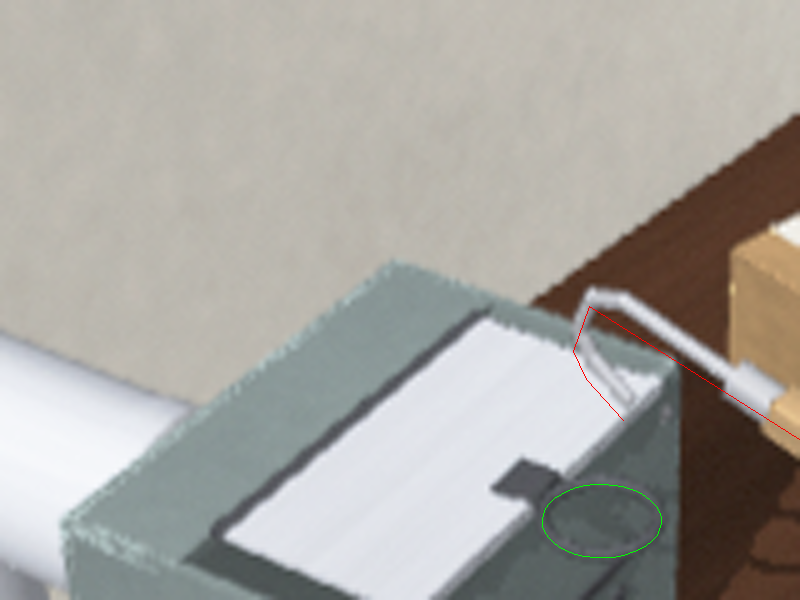

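View pics/l_s.png

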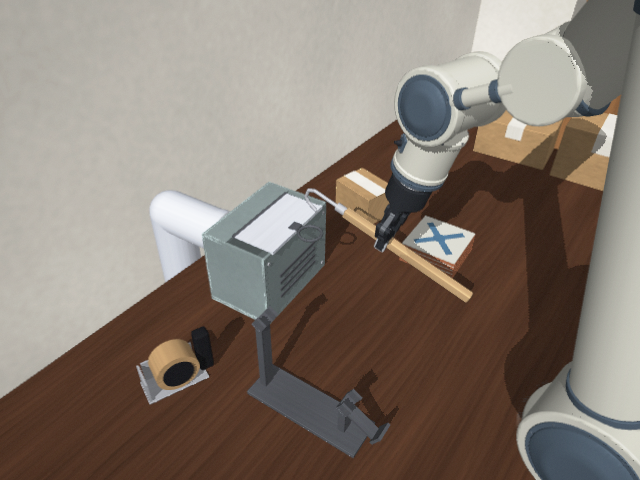

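```bash
python3 - <<'E'
from h import *
p,r=cur()
o=np.array([484,257.7,150])+poleR(.048,np.pi/6).apply([0,0,110])
t,R=pose_for(o,(0,0,0),.048,np.radians(25),-1)
print(t)
rows(p,r,[(np.array([425,20,275.]),r,2),(t,R,9)],0)
E
```

```text
[426.53055884 254.93934632 250.70064114]
[[[0.0,0.0,0.0],[-15.7,-7.6,19.2],0],[[0.0,0.0,0.0],[-15.7,-7.6,19.2],0],[[0.004,0.019,0.001],[3.2,-26.0,-1.5],0],[[0.004,0.019,0.001],[3.2,-26.0,-1.4],0],[[0.004,0.019,0.001],[3.2,-26.0,-1.2],0],[[0.004,0.019,0.001],[3.2,-26.0,-1.1],0],[[0.004,0.019,0.001],[3.2,-26.0,-0.9],0],[[0.004,0.019,0.001],[3.1,-26.0,-0.8],0]]
[[[0.004,0.019,0.001],[3.1,-26.1,-0.6],0],[[0.004,0.019,0.001],[3.1,-26.1,-0.5],0],[[0.004,0.019,0.001],[3.1,-26.1,-0.3],0]]
```

{"fn": "servo_tool", "kwargs": {"steps": [[[0,0,0],[-15.7,-7.6,19.2],0],[[0,0,0],[-15.7,-7.6,19.2],0],[[0.004,0.019,0.001],[3.2,-26,-1.5],0],[[0.004,0.019,0.001],[3.2,-26,-1.4],0],[[0.004,0.019,0.001],[3.2,-26,-1.2],0],[[0.004,0.019,0.001],[3.2,-26,-1.1],0],[[0.004,0.019,0.001],[3.2,-26,-0.9],0],[[0.004,0.019,0.001],[3.1,-26,-0.8],0]]}}

```text
clock: 18.02
eef_pos: [422.8, 179.8, 254.3]
ee_rot: [0.014, 0.826, 0.023, -0.563]
ft_force: [1.3, -0.6, -1.2]
finger_gap: 0.201
```

{"fn": "servo_tool", "kwargs": {"steps": [[[0.004,0.019,0.001],[3.1,-26,-0.6],0],[[0.004,0.019,0.001],[3.1,-26,-0.5],0],[[0.004,0.019,0.001],[3.1,-22,-0.3],0],[[0,0,0],[0,0,0],0],[[0,0,0],[0,0,0],0]]}}

```text
clock: 18.65
eef_pos: [421.7, 257.4, 242.4]
ee_rot: [0.011, 0.841, 0.019, -0.541]
ft_force: [-0.4, -0.2, -2.1]
finger_gap: 0.199
```

```bash
cat > m.py <<'E'
from h import *
import sys
n=sys.argv[1]
p,r=cur(); M=r.as_matrix(); P=np.stack([-M[:,2],-M[:,1],-M[:,0]],1); o=p+r.apply([6,0,0])
print('o',o,'pitch',np.degrees(np.arcsin(P[2,0])),'yaw',np.arctan2(P[1,0],P[0,0]),'roll y z',P[2,1])
im=capture('side'); cv2.imwrite(f'pics/{n}_s.png',im)
z=im[220:470,210:440]; cv2.imwrite(f'pics/{n}_sz.png',cv2.resize(z,None,fx=3,fy=2.4 if 0 else 3,interpolation=cv2.INTER_CUBIC)[:600*2])
t=capture('top'); cv2.imwrite(f'pics/{n}_tz.png',cv2.resize(t[180:380,140:260],None,fx=3,fy=3,interpolation=cv2.INTER_CUBIC))
cv2.imwrite(f'pics/{n}_w.png',capture('wrist'))
E
python3 m.py n
```

```text
o [424.23254931 257.52195942 236.90010209] pitch 24.487581500001998 yaw 0.043538467221117365 roll y z 0.002227684030151153
```

View pics/n_sz.png

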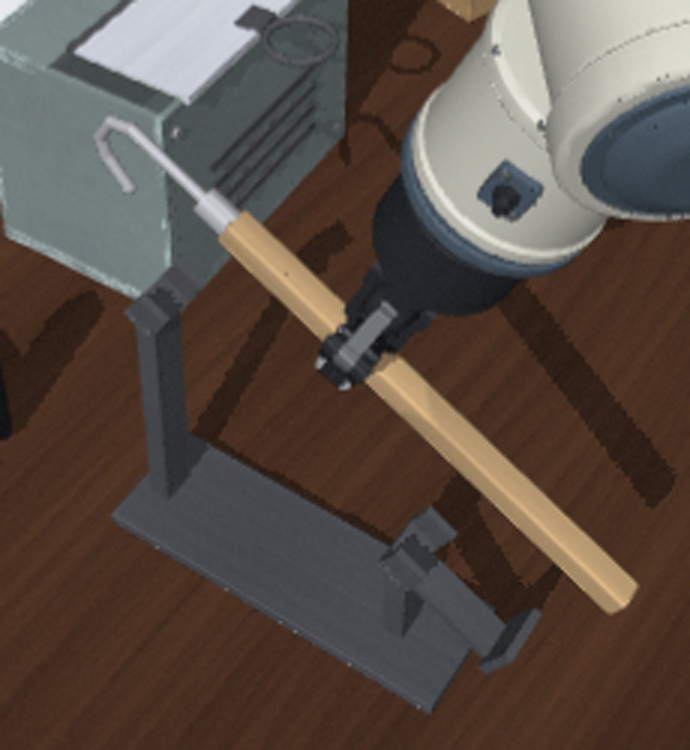

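View pics/n_w.png

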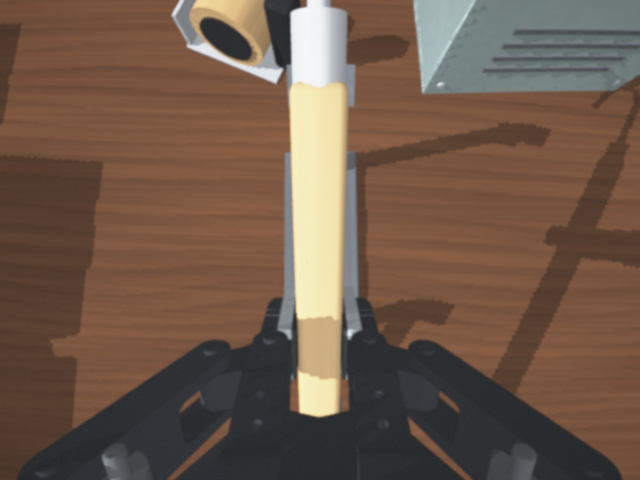

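View pics/n_tz.png

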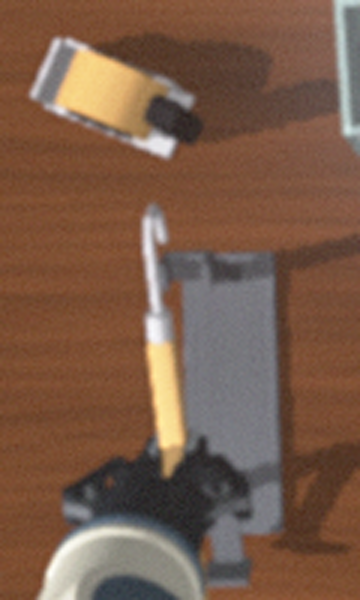

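```bash
python3 - <<'E'
from h import *
np.set_printoptions(precision=1,suppress=True)
p,r=cur(); M=r.as_matrix(); P=np.stack([-M[:,2],-M[:,1],-M[:,0]],1); o=p+r.apply([6,0,0])
f=P[:,0].copy(); f[2]=0; f/=np.linalg.norm(f); nrm=np.array([-f[1],f[0],0])
pts={}
for nm,q in [('low',(620,597)),('ferr',(230,226)),('ferrend',(206,204)),('rod',(140,140)),('tip',(128,187))]:
    c,d=ray('side',(q[0]/3+210-.33,q[1]/3+220-.33)); X=c+d*(nrm@(o-c))/(nrm@d)
    pts[nm]=(f@(X-o),X[2]-o[2]); print(nm,X,pts[nm])
a=np.array(pts['low']);b=np.array(pts['ferr']);c=np.array(pts['ferrend'])
for u,v in ((a,b),(b,np.array(pts['rod'])),(a,np.array(pts['rod']))): print(np.degrees(np.arctan2(v[1]-u[1],v[0]-u[0])),np.linalg.norm(v-u))
for L,u in ((-190,a),(95,b)):
    th=np.arctan2(b[1]-a[1],b[0]-a[0]); print('origin est rel o', u-L*np.array([np.cos(th),np.sin(th)]))
E
```

```text
low [258.9 250.2 150.9] (np.float64(-165.90926210491108), np.float64(-86.48807516080058))
ferr [506.9 260.7 280.3] (np.float64(82.3204640768004), np.float64(42.90957799757234))
ferrend [522.6 261.3 287.8] (np.float64(98.08218506659752), np.float64(50.50259806003464))
rod [566.1 263.1 311.5] (np.float64(141.5642430590779), np.float64(74.18146595289306))
tip [577.8 263.6 270.6] (np.float64(153.30210337862738), np.float64(33.26682309008265))
27.532213882378198 279.9316873866588
27.827377582535206 66.99071819581485
27.589209869446503 346.92168830950084
origin est rel o [2.6 1.3]
origin est rel o [-1.9 -1. ]
```

```bash
cat >> h.py <<'E'
HP=np.radians(26.9)
def stow(up,along=3.):
    o=np.array([484,257.4,150.5])+poleR(.048,np.pi/6).apply([along,0,up])
    return pose_for(o,(0,0,0),.048,HP,-1)
E
python3 - <<'E'
from h import *
p,r=cur()
t,R=stow(50); t2,_=stow(20)
rows(p,r,[(t,R,5)],0)
E
```

```text
[[[-0.001,0.008,0.0],[10.7,0.5,-3.2],0],[[-0.001,0.008,0.0],[10.7,0.5,-3.1],0],[[-0.001,0.008,0.0],[10.8,0.5,-3.0],0],[[-0.001,0.008,0.0],[10.8,0.5,-2.9],0],[[-0.001,0.008,0.0],[10.8,0.5,-2.8],0]]
```

{"fn": "servo_tool", "kwargs": {"steps": [[[-0.001,0.008,0],[10.7,0.5,-3.2],0],[[-0.001,0.008,0],[10.7,0.5,-3.1],0],[[-0.001,0.008,0],[10.8,0.5,-3],0],[[-0.001,0.008,0],[10.8,0.5,-2.9],0],[[-0.001,0.008,0],[10.8,0.5,-2.8],0],[[0,0,0],[0,0,0],0],[[0,0,0],[0,0,0],0]]}}

```text
clock: 19.68
eef_pos: [462.0, 255.1, 197.1]
ee_rot: [0.012, 0.852, 0.02, -0.523]
ft_force: [-0.1, -0.4, -1.3]
finger_gap: 0.197
```

```bash
python3 m.py q; python3 - <<'E'
from h import *
p,r=cur()
t,R=stow(50); print((r.inv()*R).as_rotvec(), r.inv().apply(t-p))
t2,R=stow(14); rows(p,r,[(t,R,1),(t2,R,5)],0)
E
```

```text
o [464.7189874  255.24650417 191.73684091] pitch 26.93676795419828 yaw 0.04636885268478277 roll y z 0.00021230989129196465
[-0.00146144 -0.00122018 -0.00018453] [-4.26417194 -1.12675914  1.26010444]
[[[-0.001,-0.001,0.0],[-4.3,-1.1,1.3],0],[[0.0,0.0,0.0],[7.2,0.0,-0.4],0],[[0.0,0.0,0.0],[7.2,0.0,-0.4],0],[[0.0,0.0,0.0],[7.2,0.0,-0.4],0],[[0.0,0.0,0.0],[7.2,0.0,-0.4],0],[[0.0,0.0,0.0],[7.2,0.0,-0.4],0]]
```

View pics/q_sz.png

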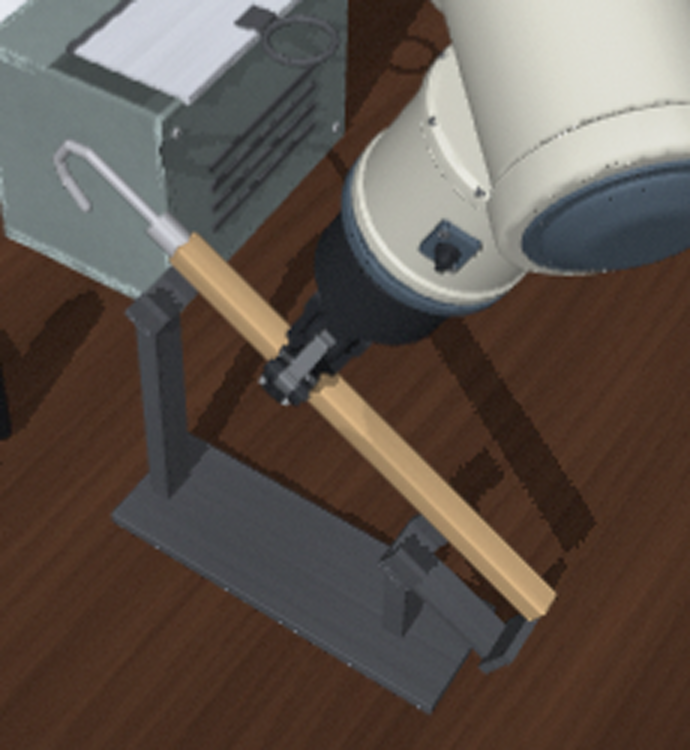

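View pics/q_w.png

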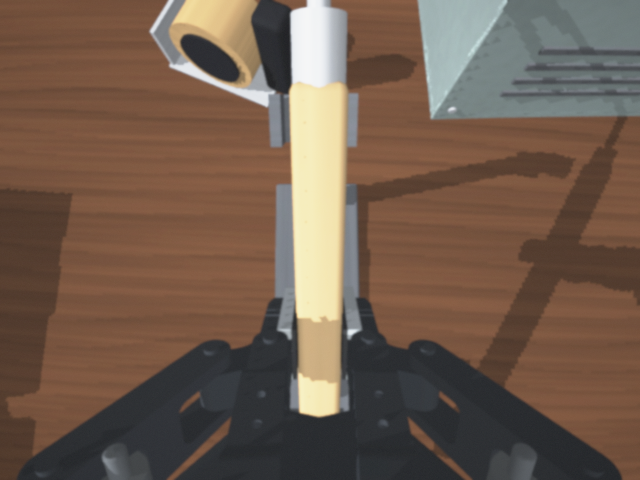

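View pics/q_tz.png

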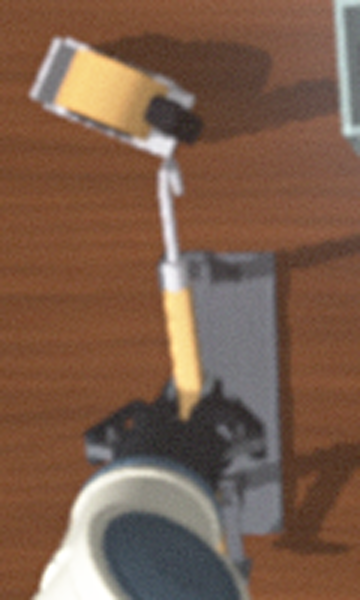

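{"fn": "servo_tool", "kwargs": {"steps": [[[-0.001,-0.001,0],[0,-1.3,0.7],0],[[0,0,0],[7,0,-0.4],0],[[0,0,0],[7,0,-0.4],0],[[0,0,0],[7,0,-0.4],0],[[0,0,0],[7,0,-0.4],0],[[0,0,0],[0,0,0],0],[[0,0,0],[0,0,0],0]]}}

```text
clock: 20.7
eef_pos: [476.4, 257.5, 171.2]
ee_rot: [0.012, 0.852, 0.02, -0.523]
ft_force: [-0.3, 0.4, -1.3]
finger_gap: 0.198
```

```bash
python3 m.py u; python3 - <<'E'
from h import *
p,r=cur()
t,R=stow(1); print((r.inv()*R).as_rotvec(), r.inv().apply(t-p))
rows(p,r,[(t,R,4)],0)
E
```

```text
o [479.15828362 257.59268711 165.85213083] pitch 26.92154733675739 yaw 0.04771154183353472 roll y z 0.00022367242980647628
[-0.00026203 -0.00075613  0.00035086] [14.93632129  0.49567203 -0.19936708]
[[[0.0,0.0,0.0],[3.7,0.1,0.0],0],[[0.0,0.0,0.0],[3.7,0.1,-0.1],0],[[0.0,0.0,0.0],[3.7,0.1,-0.1],0],[[0.0,0.0,0.0],[3.7,0.1,-0.1],0]]
```

View pics/u_sz.png

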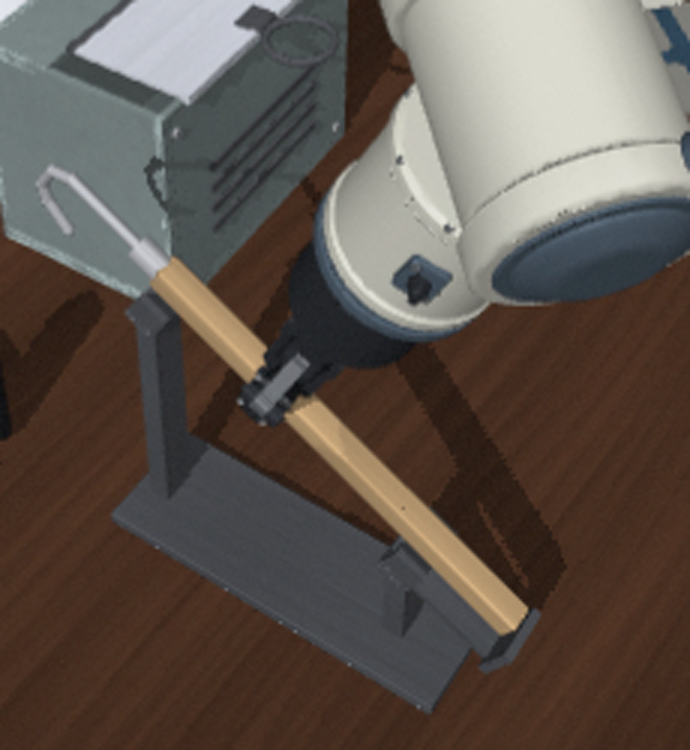

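View pics/u_w.png

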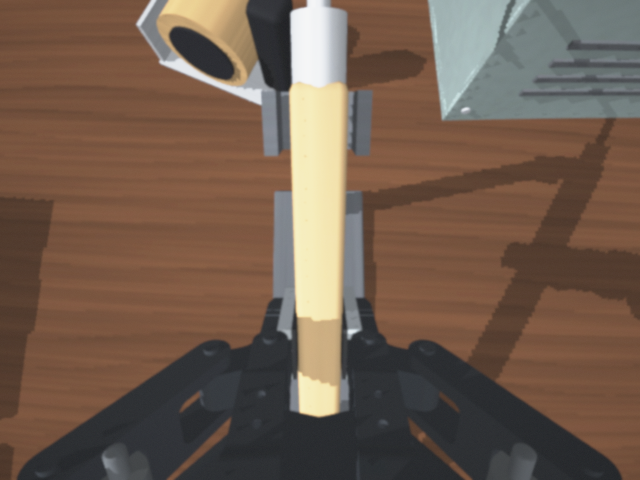

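{"fn": "servo_tool", "kwargs": {"steps": [[[0,0,0],[3.7,0.1,-0.5],0],[[0,0,0],[3.7,0.1,-0.3],0],[[0,0,0],[3.7,0.1,-0.1],0],[[0,0,0],[2.5,0.1,0],0],[[0,0,0],[0,0,0],0]]}}

```text
clock: 21.48
eef_pos: [484.0, 257.5, 159.0]
ee_rot: [0.012, 0.852, 0.021, -0.523]
ft_force: [-0.1, 0.0, -1.7]
finger_gap: 0.205
```

```bash
python3 m.py v; python3 - <<'E'
from h import *
p,r=cur()
t,R=stow(0); print((r.inv()*R).as_rotvec(), r.inv().apply(t-p))
E
```

```text
o [486.66723123 257.66712525 153.69298618] pitch 26.96037840090761 yaw 0.047676390853106355 roll y z 0.000611760737967839
[-0.00034522 -0.0014245   0.00075259] [1.76041025 0.21191645 0.94433794]
```

View pics/v_sz.png

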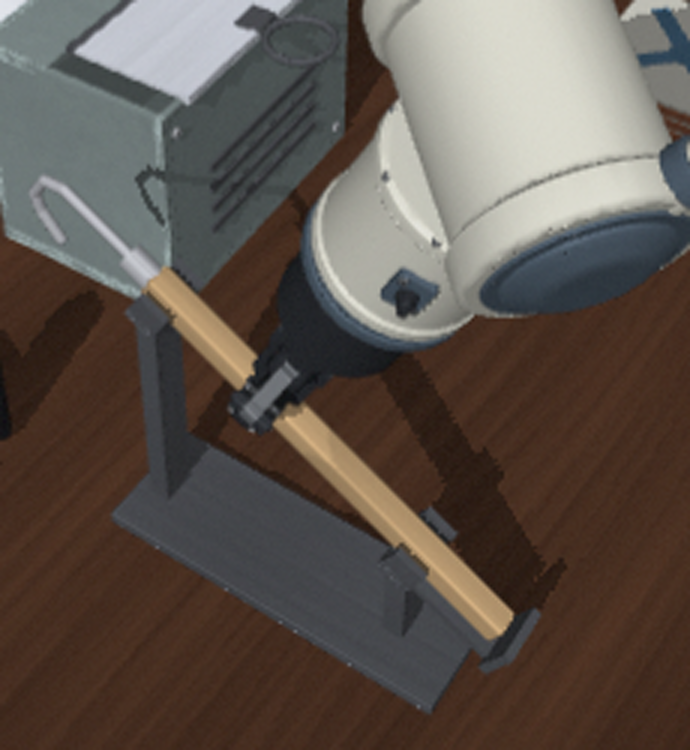

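{"fn": "servo_tool", "kwargs": {"steps": [[[0,0,0],[1.2,0,0.3],0],[[0,0,0],[1.2,0,0.3],0],[[0,0,0],[0,0,0],0]]}}

```text
clock: 22.0
eef_pos: [484.3, 257.7, 158.1]
ee_rot: [0.012, 0.853, 0.021, -0.522]
ft_force: [-2.0, -0.0, 0.3]
finger_gap: 0.197
```

{"fn": "servo_tool", "kwargs": {"steps": [[[0,0,0],[0,0,0],0.35],[[0,0,0],[0,0,0],0.5],[[0,0,0],[0,0,0],1],[[0,0,0],[0,0,0],1],[[0,0,0],[0,0,0],1]]}}

```text
clock: 22.62
eef_pos: [484.7, 257.9, 158.1]
ee_rot: [0.012, 0.853, 0.021, -0.522]
ft_force: [-0.6, -1.1, 0.9]
finger_gap: 0.997
```

{"fn": "servo_tool", "kwargs": {"steps": [[[0,0,0],[-10,0,0],1],[[0,0,0],[-15,0,0],1],[[0,0,0],[-20,0,0],1],[[0,0,0],[-25,0,0],1],[[0,0,0],[-30,0,0],1],[[0,0,0],[0,0,0],1]]}}

```text
clock: 23.38
eef_pos: [435.3, 255.7, 253.8]
ee_rot: [0.011, 0.853, 0.022, -0.521]
ft_force: [0.3, 0.5, 0.2]
finger_gap: 1.001
```

```bash
python3 m.py x; python3 look.py x2 0.0
```

```text
o [438.0283427  255.89647173 248.44206722] pitch 27.133259092078195 yaw 0.04794546730432687 roll y z 0.004111842784929504
throat [596.1 263.1 306. ] rim [615.5  20.4 193. ] off(pole) [ 44.4 243.6 103.6] pitch 26.967113937481187 yaw 0.04816670803757274
```

View pics/x_sz.png

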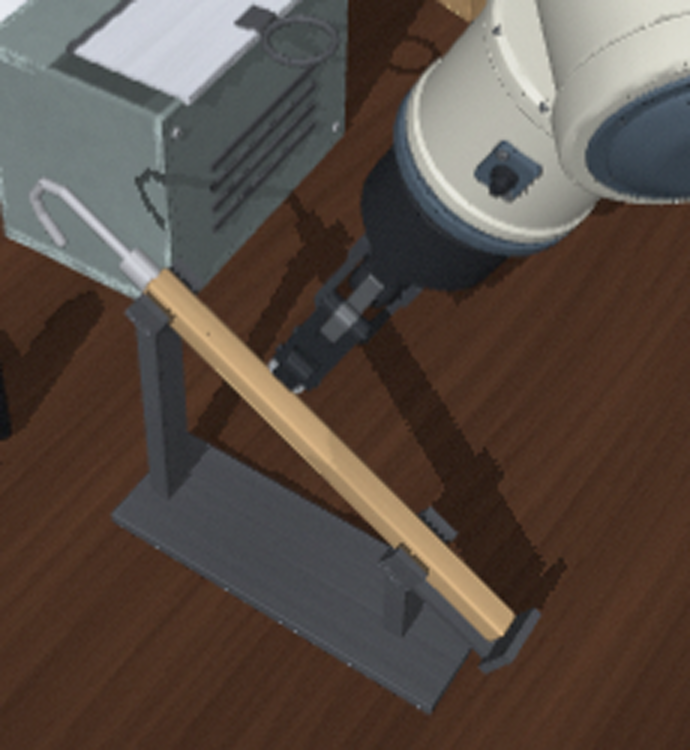

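View pics/x_w.png

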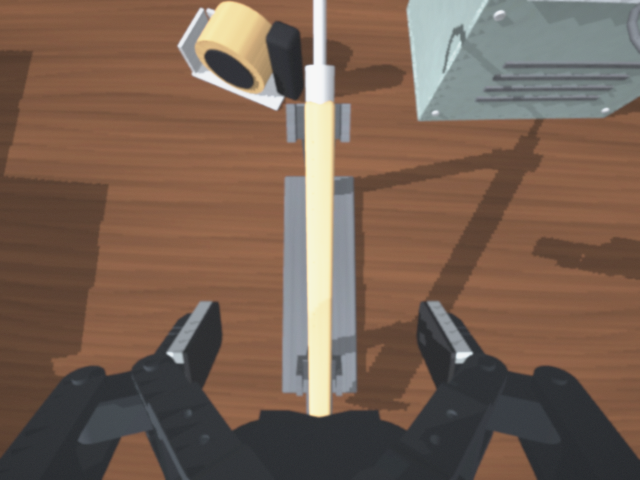

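View pics/x2_side_raw.png

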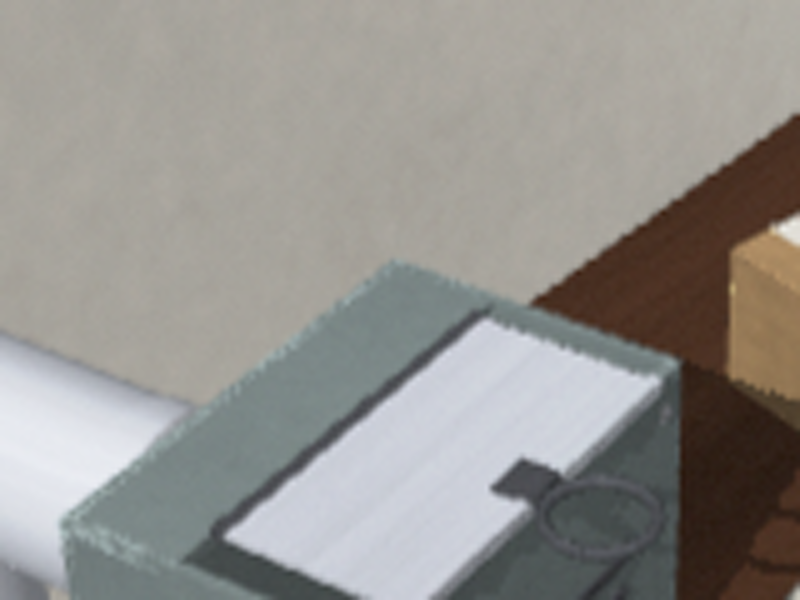

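```bash
python3 - <<'E'
import cv2,numpy as np
I={k:cv2.cvtColor(cv2.imread(f'pics/{k}_side_raw.png'),cv2.COLOR_BGR2GRAY).astype(np.float32) for k in ('g','i','x2')}
def sh(a,b,s): 
    w=cv2.createHanningWindow((s[3]-s[2],s[1]-s[0]),cv2.CV_32F); return cv2.phaseCorrelate(I[a][s[0]:s[1],s[2]:s[3]],I[b][s[0]:s[1],s[2]:s[3]],w)
s=(440,540,470,580)
for a,b in (('g','x2'),('i','x2'),('g','i')): print(a,b,sh(a,b,s))
from h import *
for a in (0,.05,.1): print(a,((proj('side',[rim(a,100),rim(a,127)])-[190,130])*5).round(1).tolist())
a=capture('side');b=cv2.imread('pics/side0.png')
for nm,(x,y,w,h) in {'carton':(335,165,62,62),'tiles':(398,212,80,68),'tape':(135,322,78,84)}.items():
    f=lambda im:cv2.cvtColor(im[y:y+h,x:x+w],cv2.COLOR_BGR2GRAY).astype(np.float32)
    print(nm,cv2.phaseCorrelate(f(b),f(a),cv2.createHanningWindow((w,h),cv2.CV_32F)))
E
```

```text
g x2 ((-0.0432616549584921, 0.012299421711290393), 0.7740354687372843)
i x2 ((-0.020454086827612628, 0.050482759709090885), 1.090861071586609)
g i ((-0.0015265299868261195, -0.1738631537527766), 0.7917877753575643)
0 [[545.6, 496.7], [599.4, 518.0]]
0.05 [[545.3, 487.2], [599.1, 505.9]]
0.1 [[544.4, 477.6], [598.2, 493.5]]
carton ((-0.1649095595361345, 0.37870398915317693), 0.49531754525378346)
tiles ((2.2607863970631925, -1.5891423494377221), 0.09737259265449312)
tape ((-0.017289027464016726, -0.04135151578516627), 1.0142065789964465)
```

```bash
python3 - <<'E'
from h import *
cv2.imwrite('pics/endtop.png',capture('top'))
s=get_state();print(s['clock'],s['ft_force'],s['finger_gap'])
E
```

```text
23.725 [-0.68373217  0.23957889 -0.64703395] 1.002025224362105
```

View pics/endtop.png

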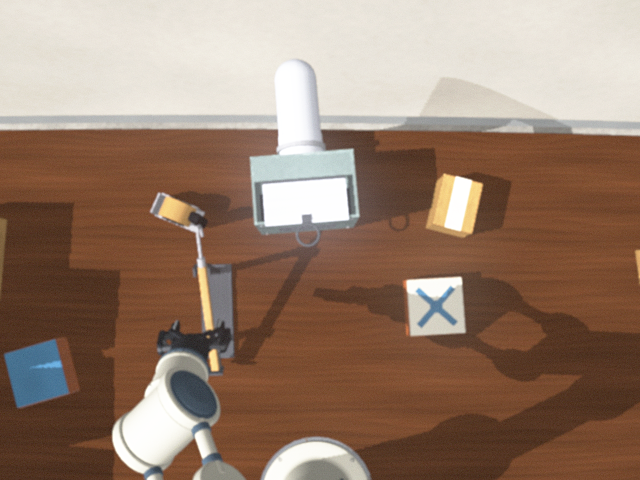

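The top view shows the tiles (435,307), carton (455,205) and dispenser (180,210) in their starting places. The flap is shut and the pole is back in its rest.

```bash
python3 -c "
from workcell import *
print(job_done())"
```

```text
the job is handed in; nothing more can be done
None
```

The job is done and handed in at about 23.7 s. I lifted the pole, hooked the ring from behind over its rim, and swung the flap shut with the hook still in the ring. Then I moved the hook forward and up out of the ring and laid the pole back in its cradles.

**Last checks:**
- **Flap:** the ring's pixel position matches the shut model (0 rad). It is the same as when the flap was pressed against its stop.
- **Pole:** it lies in both cradles, hook end up and point below, with its ends within about 1 px (2–3 mm) of where they started.
- **Gripper:** open and about 110 mm clear, with forces near zero.
- **Bystanders:** tiles, carton and dispenser look unmoved in the top view.

**What disagreed or went wrong:**
- **Pole slipped in the grip:** it turned while I pressed the flap down. I estimated about 6° in one image and 3° in another. I corrected by 3.1° before stowing.
- **Tile check in the side view:** the image comparison for the tiles was unreliable there, with a low correlation response of 0.10. I relied on the top view for them instead.

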